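# Load a card pad into a hand-cranked creasing press and wind it through

## Task

Lay the white card pad on the bed of the creasing press, squared up in the corner of its two fences, then take the crank knob in a light grip and wind the bed clockwise through both its turns until it comes up against the right-hand stop. The crank goes heavy once in every turn as the rib bites and then wants to run on by itself: carry it through at a slow, even pace without letting it race or slip back, and don't wrench the knob, whose distance from the axis you have to find out. Leave the card square on the bed and don't disturb the things standing round about.

Things in the scene. Friction and masses are not known exactly. Their poses are not given: they have to be found in the camera images.
- press: grey creasing press, fixed to the table, place and yaw differ from run to run; base 210 x 370 x 18 mm, origin under its middle, x from its front (robot side) to its back, y to its left, z up. A bridge (100 mm high, 30 mm wide) over its middle holds the roller, 48.6 mm above the table. The fingers may load it (bed and knob too) with 50 N in all, both fingers' squeeze added up.
- crank (a joint): crank angle (rad) on the upright axis, growing clockwise seen from above; 0 = arm pointing to the press's right (its -y). Starts within 0.2 of 0; firm stop at 12.79, just past two turns. The crank stands on a gear tower (48 x 64 mm, 95 mm high) at the press's front. Too fast is above 4.5 rad/s, slipping back is faster than 1 rad/s backwards. Near whole turns it stays where it is left.
- crank_axis (a point): point on the crank's axis, 112 mm above the table, level with the arm's top. Load at the crank: friction 0.15 N m and a spring load of 0.30 (sin a - sin(2a)/2) N m, a = angle past the last full turn: heaviest (0.39) at a third of a turn, nil at half a turn, then driving the crank on just as hard till it fades near the full turn. Let go there, it races.
- slot_middle (a point): middle of the slot in the crank arm, 58 mm from the axis, 112 mm above the table; turns with the arm. The black upright knob (20 mm thick, turns freely, 116 to 156 mm above the table, 22 mm washer under it up to 115 mm) is clamped in the slot 42 to 74 mm from the axis, different each run and not measured: see or feel it. It must not be forced. A grip of 12 to 20 N per finger is right.
- bed (a joint): travel of the bed (m) to the press's right, geared to the crank: 0 at crank 0, 0.104 a turn, 0.2116 at the stop. The bed is an aluminium plate, 110 mm (press x) by 132 mm (press y), its upper face 38 mm above the table, with low dark fences, 4 mm thick, 3.5 mm higher than that face, along its back and left edges. A push of 5 N on it does not move it.
- bed_corner (a point): inner corner of the two fences at the height of the bed's upper face; moves with the bed. Its axes are the press's axes: the card belongs at -x and -y of it, touching both fences. At bed 0 it lies 135 mm (press x) and 168 mm (press y) from crank_axis.
- card: pad of white card squares, 60 x 75 x 9 mm, about 50 g, lying flat on the table left of the press; rigid. Its own axes lie slightly askew to its edges: use card_mid.
- card_mid (a point): centre of the card pad's underside, with axes along its edges: x along the short side (60 mm), y along the long side (75 mm), z up. On the bed the long side lies along the travel (press y), so with the card squared up this point is at (-30, -37.5, 0) mm from bed_corner.
- tub: bystander, loose: little black film tub with grey lid, 34 mm across, 37 mm high; origin under its centre
- glue: bystander, loose: white glue bottle with red cap, 45 mm across, 134 mm high, standing; origin under its centre
- reel: bystander, loose: blue thread reel lying flat, 62 mm across, 12 mm high; origin under its centre

How it is judged:
On the way, in this order (a step that is already met when the one before it is completed fails the run):
1. before the crank is wound, the card lies flat on the bed, let go, within 2.5 mm and 0.04 rad of touching both fences (x of card_mid in the frame of bed_corner between -0.0325 and -0.028 m and y of card_mid in the frame of bed_corner between -0.04 and -0.0355 m and z of card_mid in the frame of bed_corner below 0.002 m and angle between the x axis of card_mid and the x axis of bed_corner, either way round below 0.04 rad and value of joint crank below 0.6 rad and contact force between the fingers and card below 0.2 N), for 0.2 s.
2. the crank has made its first full turn with the card still within 4 mm of both fences (x of card_mid in the frame of bed_corner between -0.034 and -0.028 m and y of card_mid in the frame of bed_corner between -0.0415 and -0.0355 m and z of card_mid in the frame of bed_corner below 0.002 m and angle between the x axis of card_mid and the x axis of bed_corner, either way round below 0.06 rad and value of joint crank above 6.3 rad), for 0.2 s.
At the end, for the whole second after the job is handed in: The crank stands at rest within 0.2 rad of its end stop (angle above 12.59) after two turns, the card lies flat and at rest on the bed within 4 mm of both fences and square to them within 0.06 rad, and the tub, glue bottle and reel are within 20 mm of where they stood (x of card_mid in the frame of bed_corner between -0.034 and -0.028 m and y of card_mid in the frame of bed_corner between -0.0415 and -0.0355 m and z of card_mid in the frame of bed_corner below 0.002 m and angle between the x axis of card_mid and the x axis of bed_corner, either way round below 0.06 rad and value of joint crank above 12.59 rad and velocity of joint crank between -0.05 and 0.05 rad/s and linear speed of card below 0.01 m/s and distance of each of tub, glue, reel from where it was at the start of the episode below 0.02 m); the robot touches nothing.
It fails at once if the crank races (faster than 4.5 rad/s) (velocity of joint crank above 4.5 rad/s).
It fails at once if once wound past 0.6 rad, the crank slips back (faster than 1 rad/s backwards) (velocity of joint crank below -1 rad/s and value of joint crank above 0.6 rad).
It fails at once if the fingers squeeze, push or wrench the press or its knob with more than 50 N in all (contact force between the fingers and press above 50 N).
It fails at once if a bystander is pushed more than 20 mm (distance of any of tub, glue, reel from where it was at the start of the episode above 0.02 m).
It also fails if it takes over 72 s, if anything falls off the work surface, if the arm or the gripper's body presses on something with over 40 N, if the wrist force passes 120 N, or if a joint passes its speed limit or range.

## Robot

A 7-joint arm with a two-finger parallel gripper is mounted at the origin on a cart in front of the work surface, level with it; the furniture and walls round the work are solid. World frame = base frame: x ahead of the robot, y to its left, z up, the work surface at z = 0. Lengths are in m, angles in rad, forces in N, time in s.
With the tool pointing down it reaches from about 0.35 to 0.9 m from the base axis. Payload 8.1 kg.
Tool frame: the origin (TCP) lies at the centre of the arm's flange, where the gripper is bolted on; the fingertips stand 178 mm ahead of it and the grasp point (between the pads) lies 159 mm ahead of it; x points along the fingers, z is the direction in which the jaws open and shut, and the axes are right-handed (so a half turn about x gives the same grasp; the last joint's range is limited). The gripper opens to 92 mm and grips with 3 to 60 N. Pads are 19 mm wide; open, the fingers measure 130 mm over their backs; the gripper's body (75 mm by 190 mm) begins 47 mm behind the grasp point.
Start: joints at [1.063, 0.434, 0.025, 1.573, -0.012, 1.134, -0.075], TCP at [0.246, -0.575, 0.405] pointing down, gripper open.
Joint ranges: [-2.62, 2.62], [-0.44, 2.09], [-1.27, 1.32], [0.08, 2.57], [-1.32, 4.46], [0.12, 2], [-2.74, 2.74]. Speed limits (rad/s): [2.22, 2.22, 3.01, 3.01, 3.14, 3.14, 3.14].

## Interface

Orientations are given as a rotation vector (axis times angle).
In Python, from cell import arm, get_image, search_frame, pinpoint gives the robot as it stands.
- The arm moves only by the tool arm_command, never from a script. Its argument "motion" is a list of rows, each a list of 7 numbers: the finger opening in mm, from 0 to 91.8, then the shift along the tool's x, y, z in mm, then the turn, a rotation vector about the tool's x, y, z in degrees. In form: [[fingers, x, y, z, ax, ay, az], ...]. A call has 1 to 5 rows; each row shifts and turns the commanded pose from where the row before left it, along the tool's axes as they then stand; what a row does not reach is not made up. A row lasts 1/8 s, in which the tool goes at most 62.5 mm and 10.7 degrees, less where a joint would pass 70% of its speed; a pose out of reach is approached as far as the arm can. A call with a gripper value outside its range is refused whole. The fingers move at their own pace and stop on an object; "newtons" is the grip in N (left out, the last holds). Time passes only in rows, so rows that do not move let the fingers close. It gives the time, the measured TCP pose, the force and the opening at its end, in the units of the state.
- arm.observe(): the state, without advancing time (a new reading comes with each control period).
- get_image(name): name is "scene" or "top" or "wrist"; returns a dict with "frame" (384x512x3 uint8, red, green, blue), "range_z" (384x512 float32, m along the optical axis (not along the pixel's ray), 0 where there is no reading), "K" (3x3 intrinsics, pixels), "origin" and "rotation" of the camera in the world; the wrist camera has in their place "tool_from_camera" (4x4, takes a point from camera to tool coordinates, whose origin is the TCP and whose axes are the tool frame's). Camera axes: x right, y down, z forward; pixel columns grow to the right and rows downward; lengths in m; the calibration is good to about 2 mm. A picture is of the moment at which its call begins: read the wrist's pose just before it.
- arm.sign_off(): hands the job in, once; it reports no verdict.
Trained networks look in the newest picture that a camera, given by its name, has taken for a name from the list of things; names that differ only in an ending like _2 or _b are one class to them, and where a whole thing is asked for, a point or a joint stands for the part that bears it (a point fixed in the world has none). Each returns a list of dicts, best first, with "p" (0 to 1); they miss things now and then, are a little off and sometimes report something else, mostly with a low value. They report only what shows in the picture. A call takes as long as a camera call.
- search_frame(camera, target): "point" ([x, y, z] in m, in world coordinates, good to about 4 mm: the middle of the surface that is visible of it).
- pinpoint(camera, target): "point" ([x, y, z] in m, in world coordinates, good to about 4 mm: a listed point, or the origin of a listed thing).
The state is a dict: "clock": time; "joints": joint angles; "dq": joint speeds; "joint_efforts": joint torques, N m; "position": TCP position; "ee_rot": TCP orientation; "force": force on the tool from outside, world axes, zero at the start; "ft_torque": the same for the moment, N m; "width": opening from 0.0 (shut) to 1.0 (fully open).
Only numpy, scipy, OpenCV 4.12 (cv2) and the standard library are available. Lean on these libraries where they do the work, as an engineer would, in place of code of your own. Each camera call takes 0.05 s, during which the arm holds its last target. There are 200 camera calls.

## Working session

There is one attempt and no reset: what is moved stays moved. The work goes in short steps, Python scripts to look and compute and a tool call to move; the robot and the scene stay as the last step left them, time stands still between calls to the robot, and variables do not carry over. Pictures are saved under pics/ and viewed, about 8 in all and at most 12, crops included, and the job is handed in when it is done.

Besides the shell and the picture viewer there is one more tool, called after "Emit:" by a JSON object that holds its "api" and its "payload", one argument or row to a line. arm_command: Moves the arm, as the interface text tells. Its arguments: {"type":"object","properties":{"motion":{"type":"array"},"newtons":{"type":"number"}},"required":["motion"]}

```bash
mkdir -p pics; ls; python3 - <<'E'
from cell import arm,get_image,search_frame,pinpoint
import cv2,numpy as np
s=arm.observe(); print({k:np.round(v,3).tolist() for k,v in s.items()})
for c in ["top","scene"]:
    im=get_image(c); cv2.imwrite(f"pics/{c}0.png",im["frame"][:,:,::-1])
    print(c,im["K"].tolist(),np.round(im["origin"],3),np.round(im["rotation"],3).tolist())
    np.savez(f"{c}0.npz",**im)
    for t in ["press","crank_axis","slot_middle","bed_corner","card_mid","tub","glue","reel","crank"]:
        try: print(t,[(round(d["p"],2),np.round(d["point"],4).tolist()) for d in pinpoint(c,t)[:2]])
        except Exception as e: print(t,e)
print(arm.observe()["clock"])
E
```

```text
pics
{'clock': 0.0, 'joints': [1.063, 0.435, 0.025, 1.574, -0.012, 1.134, -0.075], 'dq': [0.0, 0.0, -0.001, -0.001, 0.003, 0.0, 0.001], 'joint_efforts': [-0.0, -66.785, 0.985, -31.446, -0.061, 0.043, 0.0], 'position': [0.246, -0.574, 0.404], 'ee_rot': [0.907, 1.375, -0.906], 'force': [-0.265, -0.387, 0.422], 'ft_torque': [0.043, 0.02, 0.034], 'width': 1.002}
top [[452.57314384342396, 0.0, 255.43998766306248], [0.0, 452.57314384342396, 189.45253867129256], [0.0, 0.0, 1.0]] [0.306 0.013 1.339] [-2.133, 2.125, -0.173]
press []
crank_axis [(0.81, [0.5065, 0.0415, 0.1124])]
slot_middle [(0.52, [0.4953, -0.0202, 0.1141])]
bed_corner [(0.58, [0.6478, 0.1954, 0.0405])]
card_mid [(0.69, [0.5056, 0.3591, 0.0037])]
tub [(0.67, [0.4999, -0.3834, -0.0005])]
glue [(0.53, [0.6218, -0.3708, -0.0044])]
reel [(0.81, [0.4133, -0.3023, 0.0014]), (0.61, [0.6514, 0.1967, 0.0387])]
crank it knows: bed_corner, card, card_mid, crank_axis, glue, press, reel, slot_middle, tub
scene [[368.10272661492615, 0.0, 250.6499550440037], [0.0, 368.10272661492615, 193.27170739281027], [0.0, 0.0, 1.0]] [-0.127  0.47   0.928] [-1.189, 2.349, -0.929]
press [(0.76, [0.5737, 0.0324, -0.0015])]
crank_axis [(0.77, [0.5069, 0.041, 0.1124])]
slot_middle [(0.63, [0.5002, -0.019, 0.1092])]
bed_corner [(0.61, [0.652, 0.2029, 0.0395])]
card_mid [(0.85, [0.508, 0.3585, 0.0017])]
tub [(0.56, [0.498, -0.3832, 0.0044])]
glue [(0.83, [0.6216, -0.3725, -0.0022])]
reel []
crank it knows: bed_corner, card, card_mid, crank_axis, glue, press, reel, slot_middle, tub
0.9
```

```bash
python3 - <<'E'
import cv2
a=cv2.imread("pics/top0.png"); cv2.imwrite("pics/top0b.png",cv2.resize(a,(800,600),interpolation=cv2.INTER_CUBIC))
E
```

```text
(no output)
```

View pics/top0b.png

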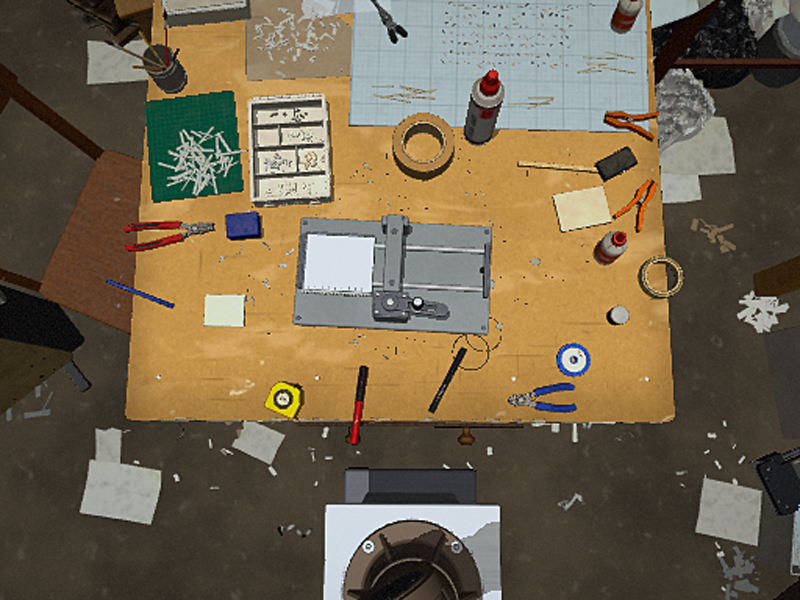

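View pics/scene0.png

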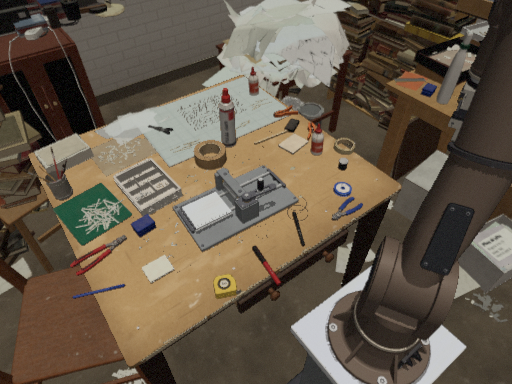

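```bash
cat > h.py <<'E'
import numpy as np,cv2
from scipy.spatial.transform import Rotation as R
from cell import arm,get_image,search_frame,pinpoint
def cam(im,st=None):
    "camera-to-world rotation matrix, origin"
    if "tool_from_camera" in im:
        T=np.eye(4);T[:3,:3]=R.from_rotvec(st["ee_rot"]).as_matrix();T[:3,3]=st["position"]
        M=T@np.array(im["tool_from_camera"]);return M[:3,:3],M[:3,3]
    r=np.array(im["rotation"]); r=R.from_rotvec(r).as_matrix() if r.ndim==1 else r
    return r,np.array(im["origin"])
def onplane(im,uv,z,st=None):
    "pixels to world points on the plane z"
    M,o=cam(im,st);uv=np.atleast_2d(uv).astype(float)
    d=np.c_[uv,np.ones(len(uv))]@np.linalg.inv(im["K"]).T@M.T
    return o+d*((z-o[2])/d[:,2])[:,None]
def cloud(im,st=None):
    M,o=cam(im,st);h,w=im["range_z"].shape;u,v=np.meshgrid(np.arange(w),np.arange(h))
    d=np.stack([u,v,np.ones_like(u)],-1)@np.linalg.inv(im["K"]).T
    P=d*im["range_z"][...,None]@M.T+o; P[im["range_z"]==0]=np.nan;return P
def rect(im,mask,z,st=None):
    c=max(cv2.findContours(mask.astype(np.uint8),0,cv2.CHAIN_APPROX_NONE)[0],key=cv2.contourArea)[:,0]
    p=onplane(im,c,z,st)[:,:2]
    return cv2.minAreaRect((p*1000).astype(np.float32))
E
python3 - <<'E'
from h import *
im=dict(np.load("top0.npz")); P=cloud(im); f=im["frame"].astype(int)
print(R.from_rotvec(arm.observe()["ee_rot"]).as_matrix().round(3).tolist())
x,y,z=P[...,0],P[...,1],P[...,2]
br=f.min(-1)>190
print("tablez",np.nanmedian(z[250:260,150:200]))
near=(abs(x-.507)<.07)&(abs(y-.359)<.07)
print("card",rect(im,near&(f.min(-1)>170),.009), np.nanmedian(z[near&(f.min(-1)>170)]))
nb=(x>.5)&(x<.68)&(y>.03)&(y<.24)
m=nb&(z>.03)&(z<.045)
print("bed",rect(im,m,.038),np.nanmedian(z[m]))
mb=(x>.4)&(x<.75)&(y>-.25)&(y<.3)&(z>.010)
print("base",rect(im,mb,.018))
k=(x>.42)&(x<.6)&(y>-.1)&(y<.1)&(z>.14); print("knob",np.nanmedian(P[k],0),k.sum())
E
```

```text
[[0.0, 0.919, 0.394], [-0.0, 0.394, -0.919], [-1.0, 0.0, 0.0]]
tablez 0.004013554203829983
card ((506.62335205078125, 358.6360778808594), (57.22569274902344, 74.72978210449219), 0.17747072875499725) 0.009515075742793977
bed ((592.3980102539062, 139.827880859375), (150.87286376953125, 118.98040771484375), 87.19171905517578) 0.03815740834269021
base ((581.9981689453125, 36.12895202636719), (368.9006042480469, 223.9269561767578), 87.12684631347656)
knob [ 0.49828076 -0.00763935  0.15801562] 46
```

```bash
cat >> h.py <<'E'
def plan(way,fing,st=None,dec=0):
    """way: list of (TCP xyz m, yaw deg of tool z, rows). prints rows, tool kept pointing down"""
    st=st or arm.observe(); M=R.from_rotvec(st["ee_rot"]).as_matrix()
    p=np.array(st["position"]);out=[]
    for g,yaw,n in way:
        c,s=np.cos(np.radians(yaw)),np.sin(np.radians(yaw))
        G=np.array([[0,s,c],[0,-c,s],[-1,0,0]])
        rv=R.from_matrix(M.T@G).as_rotvec(); p0=p.copy()
        for i in range(1,n+1):
            sh=np.round(M.T@(p0+(np.array(g)-p0)*i/n-p)*1000,dec)
            rest=R.from_matrix(M.T@G).as_rotvec(degrees=True)/(n-i+1)
            tr=np.round(rest,1)
            out.append([fing]+(sh+0).tolist()+(tr+0).tolist())
            p=p+M@sh/1000; M=M@R.from_rotvec(tr,degrees=True).as_matrix()
    for i in range(0,len(out),5): print(out[i:i+5])
    return p
def show(n=None):
    s=arm.observe();M=R.from_rotvec(s["ee_rot"]).as_matrix()
    print("t",round(s["clock"],2),"p",np.round(s["position"],4),"yaw",np.degrees(np.arctan2(M[1,2],M[0,2])).round(2),"down",M[:,0].round(3),"F",np.round(s["force"],1),"w",round(s["width"]*91.8,1),"q",np.round(s["joints"],2));return s
E
python3 - <<'E'
from h import *
show()
plan([((.42,-.15,.37),-30,9),((.50,.34,.33),0,11)],91)
E
```

```text
t 0.9 p [ 0.2461 -0.5745  0.4048] yaw -66.81 down [ 0. -0. -1.] F [ 0.1  0.1 -0.5] w 91.6 q [ 1.06  0.43  0.03  1.57 -0.01  1.13 -0.08]Traceback (most recent call last):
  File "<stdin>", line 3, in <module>
  File "h.py", line 31, in plan
    rv=R.from_matrix(M.T@G).as_rotvec(); p0=p.copy()
       ~~~~~~~~~~~~~^^^^^^^
  File "scipy/spatial/transform/_rotation.pyx", line 1143, in scipy.spatial.transform._rotation.Rotation.from_matrix
ValueError: Non-positive determinant (left-handed or null coordinate frame) in rotation matrix 0: [[ 9.99999998e-01  2.86366336e-05  4.81535478e-05]
 [-5.92520926e-06 -8.00620086e-01  5.99172327e-01]
 [-5.57109760e-05  5.99172327e-01  8.00620085e-01]].
```

```bash
sed -i 's/\[\[0,s,c\],\[0,-c,s\],/[[0,-s,c],[0,c,s],/; s/    rv=.*; p0=/    p0=/; s/        p0=p.copy/        p0=p.copy/' h.py; grep -n "p0=p" h.py
python3 - <<'E'
from h import *
plan([((.42,-.15,.37),-30,9),((.50,.34,.33),0,11)],91)
E
```

```text
31:        p0=p.copy()
[[91, 4.0, 36.0, -36.0, -4.1, 0.0, 0.0], [91, 4.0, 39.0, -33.0, -4.1, 0.0, 0.0], [91, 4.0, 41.0, -30.0, -4.1, 0.0, 0.0], [91, 3.0, 43.0, -27.0, -4.1, 0.0, 0.0], [91, 4.0, 45.0, -24.0, -4.1, 0.0, 0.0]]
[[91, 4.0, 47.0, -21.0, -4.1, 0.0, 0.0], [91, 4.0, 48.0, -17.0, -4.1, 0.0, 0.0], [91, 4.0, 49.0, -14.0, -4.1, 0.0, 0.0], [91, 4.0, 50.0, -11.0, -4.0, 0.0, 0.0], [91, 4.0, 42.0, -16.0, -2.7, 0.0, 0.0]]
[[91, 3.0, 43.0, -14.0, -2.7, 0.0, 0.0], [91, 4.0, 44.0, -12.0, -2.7, 0.0, 0.0], [91, 3.0, 44.0, -10.0, -2.7, 0.0, 0.0], [91, 4.0, 44.0, -7.0, -2.7, 0.0, 0.0], [91, 4.0, 45.0, -6.0, -2.8, 0.0, 0.0]]
[[91, 3.0, 45.0, -4.0, -2.7, 0.0, 0.0], [91, 4.0, 45.0, -1.0, -2.8, 0.0, 0.0], [91, 4.0, 45.0, 1.0, -2.7, 0.0, 0.0], [91, 3.0, 45.0, 3.0, -2.8, 0.0, 0.0], [91, 4.0, 45.0, 5.0, -2.7, 0.0, 0.0]]
```

Emit:
{"api": "arm_command", "payload": {
  "motion": [
    [91,4,36,-36,-4.1,0,0],
    [91,4,39,-33,-4.1,0,0],
    [91,4,41,-30,-4.1,0,0],
    [91,3,43,-27,-4.1,0,0],
    [91,4,45,-24,-4.1,0,0]
  ]
}}

```text
clock: 1.52
position: [0.3431, -0.3374, 0.3859]
ee_rot: [0.629, 1.477, -0.63]
force: [1.5, -0.3, -0.3]
width: 0.992
```

Emit:
{"api": "arm_command", "payload": {
  "motion": [
    [91,4,47,-21,-4.1,0,0],
    [91,4,48,-17,-4.1,0,0],
    [91,4,49,-14,-4.1,0,0],
    [91,4,50,-11,-4,0,0],
    [91,4,42,-16,-2.7,0,0]
  ]
}}

```text
clock: 2.15
position: [0.4279, -0.1033, 0.3659]
ee_rot: [0.372, 1.537, -0.371]
force: [0.6, 0.8, -0.1]
width: 0.986
```

Emit:
{"api": "arm_command", "payload": {
  "motion": [
    [91,3,43,-14,-2.7,0,0],
    [91,4,44,-12,-2.7,0,0],
    [91,3,44,-10,-2.7,0,0],
    [91,4,44,-7,-2.7,0,0],
    [91,4,45,-6,-2.8,0,0]
  ]
}}

```text
clock: 2.78
position: [0.464, 0.119, 0.3478]
ee_rot: [0.187, 1.562, -0.187]
force: [-0.1, -0.9, -0.3]
width: 0.991
```

Emit:
{"api": "arm_command", "payload": {
  "motion": [
    [91,3,45,-4,-2.7,0,0],
    [91,4,45,-1,-2.8,0,0],
    [91,4,45,1,-2.7,0,0],
    [91,3,45,3,-2.8,0,0],
    [91,4,45,5,-2.7,0,0]
  ]
}}

```text
clock: 3.4
position: [0.5004, 0.3417, 0.3297]
ee_rot: [-0.001, 1.57, 0.001]
force: [0.9, -0.7, 1.0]
width: 0.995
```

Emit:
{"api": "arm_command", "payload": {
  "motion": [
    [91,0,0,0,0,0,0],
    [91,0,0,0,0,0,0]
  ]
}}

```text
clock: 3.65
position: [0.5001, 0.3399, 0.3294]
ee_rot: [-0.0, 1.571, -0.001]
force: [-0.5, -0.7, -0.3]
width: 0.988
```

```bash
python3 - <<'E'
from h import *
s=show(); im=get_image("wrist"); np.savez("w1.npz",**im)
cv2.imwrite("pics/w1.png",im["frame"][:,:,::-1])
print(np.round(im["tool_from_camera"],3).tolist(),im["K"][0][0])
for t in ["card_mid","bed_corner","crank_axis"]: print(t,[(round(d["p"],2),np.round(d["point"],4).tolist()) for d in pinpoint("wrist",t)[:2]])
E
```

```text
t 3.65 p [0.5001 0.3399 0.3294] yaw -0.03 down [-0.    -0.001 -1.   ] F [-0.5 -0.7 -0.3] w 90.7 q [-0.3   0.54 -0.56  1.68  0.33  1.02 -0.98]
[[-0.0, -0.247, 0.969, 0.02], [-0.001, -0.969, -0.247, 0.067], [1.0, -0.001, -0.0, 0.0], [0.0, 0.0, 0.0, 1.0]] 271.2243401613169
card_mid [(0.86, [0.5096, 0.3574, -0.001])]
bed_corner []
crank_axis []
```

View pics/w1.png

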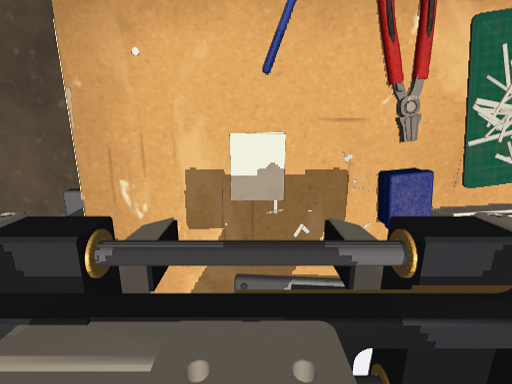

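```bash
python3 - <<'E'
from h import *
s=arm.observe(); im=dict(np.load("w1.npz")); f=im["frame"].astype(int)
h=cv2.cvtColor(im["frame"],cv2.COLOR_RGB2HSV)
m=(h[...,1]<60)&(h[...,2]>90); m[:120]=0;m[205:]=0;m[:,:222]=0;m[:,295:]=0
r=rect(im,m,.009,s);print(r, m.sum())
P=cloud(im,s);print("z",np.nanmedian(P[m],0), P[215,210])
# edge lines
for nm,rows in (("left",1),("right",-1)):
    pts=[(np.where(m[v])[0][0 if rows>0 else -1],v) for v in range(140,195)]
    p=onplane(im,pts,.009,s); k=np.polyfit(p[:,1],p[:,0],1);print(nm,np.degrees(np.arctan(k[0])),np.polyval(k,.3587))
# plan to grasp: TCP z = tip z 4.5mm +178
E
```

```text
((507.74560546875, 357.9610595703125), (81.31918334960938, 60.549293518066406), 89.4743881225586) 3614
z [0.50777008 0.36252771 0.00979981] [ 0.4514249   0.30071396 -0.00050212]
left -0.013181863442616171 0.4782607291660625
right 0.0820380463095599 0.5373261370163936
```

```bash
python3 - <<'E'
from h import *
plan([((.5077,.3585,.21),0,4),((.5077,.3585,.1832),0,3)],91,dec=1)
E
```

```text
[[91, 30.0, 4.9, 1.8, 0.0, 0.0, 0.0], [91, 30.0, 4.8, 1.8, 0.0, 0.0, 0.0], [91, 29.9, 4.9, 1.8, -0.1, 0.0, 0.0], [91, 30.0, 4.8, 1.9, 0.0, 0.0, 0.0], [91, 8.9, 0.0, 0.0, 0.0, 0.0, 0.0]]
[[91, 9.0, 0.0, 0.0, 0.0, 0.0, 0.0], [91, 8.9, 0.0, -0.1, 0.0, 0.0, 0.0]]
```

Emit:
{"api": "arm_command", "payload": {
  "motion": [
    [91,30,5,2,0,0,0],
    [91,30,5,2,0,0,0],
    [91,30,5,2,0,0,0],
    [91,30,4,2,0,0,0],
    [91,9,0,0,0,0,0]
  ]
}}

```text
clock: 4.47
position: [0.5079, 0.3584, 0.1992]
ee_rot: [-0.001, 1.573, -0.002]
force: [-0.5, 0.2, 0.9]
width: 0.999
```

Emit:
{"api": "arm_command", "payload": {
  "motion": [
    [91,9,0,0,0,0,0],
    [91,8,0,0,0,0,0],
    [91,0,0,0,0,0,0]
  ]
}}

```text
clock: 4.85
position: [0.5081, 0.3591, 0.1837]
ee_rot: [0.0, 1.571, -0.001]
force: [-0.0, -0.1, 0.4]
width: 0.991
```

Emit:
{"api": "arm_command", "payload": {
  "motion": [
    [52,0,0,0,0,0,0],
    [52,0,0,0,0,0,0],
    [52,0,0,0,0,0,0],
    [52,0,0,0,0,0,0]
  ],
  "newtons": 12
}}

```text
clock: 5.35
position: [0.5081, 0.3594, 0.1839]
ee_rot: [0.0, 1.571, -0.0]
force: [-0.6, 0.2, 1.5]
width: 0.652
```

```bash
python3 - <<'E'
from h import *
s=show()
E
```

```text
t 5.35 p [0.5081 0.3594 0.1839] yaw -0.01 down [ 0.  0. -1.] F [-0.6  0.2  1.5] w 59.9 q [-0.39  0.73 -0.48  1.75  0.45  0.77 -1.09]
```

```bash
python3 - <<'E'
from h import *
plan([((.5081,.3594,.24),0,2),((.615,.10,.32),-2.9,7)],52,dec=0)
E
```

```text
[[52, -28.0, 0.0, 0.0, 0.0, 0.0, 0.0], [52, -28.0, 0.0, 0.0, 0.0, 0.0, 0.0], [52, -11.0, -37.0, 15.0, 0.4, 0.0, 0.0], [52, -12.0, -37.0, 16.0, 0.4, 0.0, 0.0], [52, -11.0, -37.0, 16.0, 0.4, 0.0, 0.0]]
[[52, -12.0, -37.0, 16.0, 0.4, 0.0, 0.0], [52, -11.0, -36.0, 16.0, 0.4, 0.0, 0.0], [52, -12.0, -37.0, 17.0, 0.4, 0.0, 0.0], [52, -11.0, -36.0, 16.0, 0.5, 0.0, 0.0]]
```

Emit:
{"api": "arm_command", "payload": {
  "motion": [
    [52,-20,0,0,0,0,0],
    [52,-36,0,0,0,0,0],
    [52,-11,-37,15,0.4,0,0],
    [52,-12,-37,16,0.4,0,0],
    [52,-11,-37,16,0.4,0,0]
  ],
  "newtons": 20
}}

```text
clock: 5.98
position: [0.5547, 0.2471, 0.2757]
ee_rot: [0.017, 1.569, -0.016]
force: [1.2, 0.8, -0.2]
width: 0.649
```

Emit:
{"api": "arm_command", "payload": {
  "motion": [
    [52,-12,-37,16,0.4,0,0],
    [52,-11,-36,16,0.4,0,0],
    [52,-12,-37,17,0.4,0,0],
    [52,-11,-36,16,0.5,0,0],
    [52,0,0,0,0,0,0]
  ]
}}

```text
clock: 6.6
position: [0.6161, 0.096, 0.3217]
ee_rot: [0.043, 1.567, -0.046]
force: [-0.4, 0.3, -1.4]
width: 0.645
```

Emit:
{"api": "arm_command", "payload": {
  "motion": [
    [52,0,0,0,0,0,0],
    [52,0,0,0,0,0,0]
  ]
}}

```text
clock: 6.85
position: [0.614, 0.1015, 0.32]
ee_rot: [0.039, 1.571, -0.038]
force: [-0.3, -0.4, -0.4]
width: 0.65
```

```bash
python3 - <<'E'
from h import *
s=show(); im=get_image("wrist"); np.savez("w2.npz",pos=s["position"],rot=s["ee_rot"],**im)
cv2.imwrite("pics/w2.png",im["frame"][:,:,::-1])
for t in ["card_mid","bed_corner"]: print(t,[(round(d["p"],2),np.round(d["point"],4).tolist()) for d in pinpoint("wrist",t)[:2]])
E
```

```text
t 6.85 p [0.614  0.1015 0.32  ] yaw -2.78 down [-0.     0.001 -1.   ] F [-0.3 -0.4 -0.4] w 59.7 q [ 0.11  0.57 -0.54  1.65  0.33  1.02 -0.58]
card_mid [(0.62, [0.616, 0.1021, 0.1327])]
bed_corner [(0.84, [0.6521, 0.1998, 0.0425])]
```

View pics/w2.png

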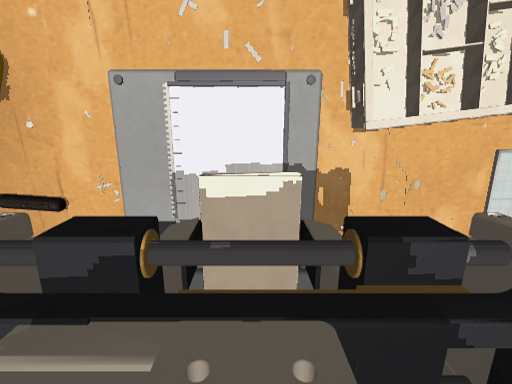

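```bash
python3 - <<'E'
from h import *
im=dict(np.load("w2.npz")); s={"position":im["pos"],"ee_rot":im["rot"]}
g=cv2.cvtColor(im["frame"],cv2.COLOR_RGB2GRAY).astype(float)
def edge(pix_lines,z,axis):
    p=onplane(im,pix_lines,z,s); 
    a=p[:,1] if axis=="x" else p[:,0]; b=p[:,0] if axis=="x" else p[:,1]
    k=np.polyfit(a,b,1); r=b-np.polyval(k,a); ok=abs(r)<.0015; k=np.polyfit(a[ok],b[ok],1); return k,ok.mean()
def sub(arr,i0,i1,th):  # last crossing from bright to dark going i0->i1
    st=1 if i1>i0 else -1
    for i in range(i0,i1,st):
        if arr[i]>=th>arr[i+st]: return i+st*(arr[i]-th)/(arr[i]-arr[i+st])
L=[(sub(g[v],265,300,170),v) for v in range(92,155)]; L=[q for q in L if q[0]]
kx,o1=edge(L,.038,"x")
T=[(u,sub(g[:,u],110,60,170)) for u in range(190,278)]; T=[q for q in T if q[1]]
ky,o2=edge(T,.038,"y")
print("back yaw",np.degrees(-np.arctan(-kx[0])),o1,"left yaw",np.degrees(np.arctan(ky[0])),o2)
y=.2
for _ in range(5): x=np.polyval(kx,y); y=np.polyval(ky,x)
print("corner",x,y)
# held card far top edge
zt=s["position"][2]-.1839+.009; zb=zt-.009
for v in range(160,182): print(v,g[v,230],g[v,250],g[v,270]) if v%1==0 and 168<=v<=180 else 0
print("row174 y at top z",onplane(im,[(250,172.5),(250,176.5)],zt,s)[:,1],onplane(im,[(250,172.5),(250,176.5)],zb,s)[:,1])
print("side edges",onplane(im,[(200,200),(302,200)],zt,s)[:,0], g[200,192:206],g[200,295:310])
E
```

```text
back yaw 3.008401472545795 1.0 left yaw -2.65151299101956 1.0
corner 0.6496097834810667 0.20117370482949967
168 163.0 167.0 170.0
169 164.0 167.0 171.0
170 164.0 168.0 171.0
171 164.0 169.0 171.0
172 166.0 147.0 135.0
173 103.0 188.0 221.0
174 218.0 235.0 243.0
175 178.0 170.0 196.0
176 215.0 215.0 220.0
177 238.0 239.0 238.0
178 236.0 237.0 237.0
179 236.0 236.0 236.0
180 236.0 236.0 236.0
row174 y at top z [0.14199724 0.1396484 ] [0.14045155 0.13796657]
side edges [0.58506122 0.6455855 ] [163. 166. 164. 162. 165. 165. 170. 119. 147. 146. 145. 146. 146. 147.] [150. 151. 151. 151. 152. 158.  96.  85.  87.  87.  87.  87.  87.  88.
  86.]
```

```bash
python3 - <<'E'
from h import *
plan([((.6145,.160,.29),-2.9,2),((.6145,.160,.229),-2.9,3),((.6145,.160,.2225),-2.9,3)],52,dec=1)
E
```

```text
[[52, 14.9, 29.4, -1.3, 0.0, 0.0, 0.0], [52, 14.8, 29.5, -1.3, 0.1, 0.0, 0.0], [52, 20.3, 0.0, 0.0, 0.0, 0.0, 0.0], [52, 20.4, 0.0, 0.0, 0.0, 0.0, 0.0], [52, 20.3, 0.0, 0.0, 0.0, 0.0, 0.0]]
[[52, 2.2, 0.0, 0.0, 0.0, 0.0, 0.0], [52, 2.1, 0.0, 0.0, 0.0, 0.0, 0.0], [52, 2.2, 0.0, 0.0, 0.0, 0.0, 0.0]]
```

Emit:
{"api": "arm_command", "payload": {
  "motion": [
    [52,15,29.5,-1.3,0,0,0],
    [52,15,29.5,-1.3,0.1,0,0],
    [52,20,0,0,0,0,0],
    [52,20,0,0,0,0,0],
    [52,20,0,0,0,0,0]
  ]
}}

```text
clock: 7.62
position: [0.6151, 0.158, 0.2282]
ee_rot: [0.041, 1.571, -0.043]
force: [0.8, -0.5, -0.7]
width: 0.65
```

Emit:
{"api": "arm_command", "payload": {
  "motion": [
    [52,2,0,0,0,0,0],
    [52,2,0,0,0,0,0],
    [52,2,0,0,0,0,0],
    [52,0,0,0,0,0,0]
  ]
}}

```text
clock: 8.12
position: [0.6151, 0.1591, 0.2242]
ee_rot: [0.041, 1.57, -0.041]
force: [-0.4, 0.3, 0.0]
width: 0.646
```

Emit:
{"api": "arm_command", "payload": {
  "motion": [
    [52,0.5,0,0,0,0,0],
    [52,0.5,0,0,0,0,0]
  ]
}}

```text
clock: 8.38
position: [0.615, 0.1591, 0.2229]
ee_rot: [0.041, 1.57, -0.041]
force: [-0.5, -0.8, -0.3]
width: 0.647
```

Emit:
{"api": "arm_command", "payload": {
  "motion": [
    [52,0.5,0,1,0,0,0],
    [52,0,0,1,0,0,0],
    [52,0,0,0,0,0,0]
  ]
}}

```text
clock: 8.75
position: [0.6166, 0.159, 0.222]
ee_rot: [0.041, 1.571, -0.041]
force: [-3.3, -1.2, 0.3]
width: 0.647
```

Emit:
{"api": "arm_command", "payload": {
  "motion": [
    [52,0,1,0,0,0,0],
    [52,0,1,0,0,0,0],
    [52,0,0,0,0,0,0]
  ]
}}

```text
clock: 9.12
position: [0.6167, 0.1603, 0.2219]
ee_rot: [0.04, 1.572, -0.043]
force: [-5.7, -2.6, 1.6]
width: 0.644
```

Emit:
{"api": "arm_command", "payload": {
  "motion": [
    [52,0,1,0,0,0,0],
    [52,0,1,0,0,0,0],
    [52,0,0,0,0,0,0]
  ]
}}

```text
clock: 9.5
position: [0.6168, 0.1622, 0.2219]
ee_rot: [0.04, 1.572, -0.043]
force: [-3.7, -3.7, 2.0]
width: 0.648
```

Emit:
{"api": "arm_command", "payload": {
  "motion": [
    [52,0,1,0,0,0,0],
    [52,0,0,0,0,0,0]
  ]
}}

```text
clock: 9.75
position: [0.6169, 0.163, 0.2219]
ee_rot: [0.04, 1.572, -0.043]
force: [-4.6, -4.2, 2.0]
width: 0.644
```

Emit:
{"api": "arm_command", "payload": {
  "motion": [
    [52,0,1,0,0,0,0],
    [52,0,1,0,0,0,0],
    [52,0,0,0,0,0,0]
  ]
}}

```text
clock: 10.12
position: [0.617, 0.1637, 0.2219]
ee_rot: [0.039, 1.572, -0.046]
force: [-5.4, -7.4, 4.5]
width: 0.65
```

```bash
python3 - <<'E'
from h import *
s=show(); im=get_image("wrist"); np.savez("w3.npz",pos=s["position"],rot=s["ee_rot"],**im)
cv2.imwrite("pics/w3.png",cv2.resize(im["frame"][40:240,120:380,::-1],None,fx=3,fy=3,interpolation=cv2.INTER_CUBIC))
E
```

```text
t 10.12 p [0.617  0.1637 0.2219] yaw -3.1 down [-0.002 -0.004 -1.   ] F [-5.4 -7.4  4.5] w 59.6 q [-0.03  0.7  -0.48  1.68  0.41  0.86 -0.74]
```

View pics/w3.png

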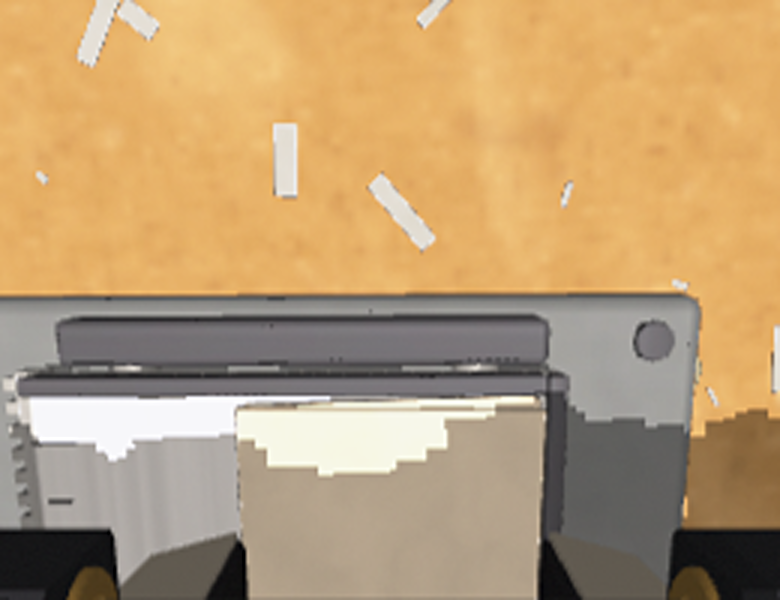

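Emit:
{"api": "arm_command", "payload": {
  "motion": [
    [91,0,0,0,0,0,0],
    [91,0,0,0,0,0,0],
    [91,0,0,0,0,0,0],
    [91,-20,0,0,0,0,0],
    [91,-40,-20,0,0,0,0]
  ]
}}

```text
clock: 10.8
position: [0.6157, 0.1476, 0.2829]
ee_rot: [0.04, 1.572, -0.038]
force: [1.5, 0.3, 0.9]
width: 0.991
```

Emit:
{"api": "arm_command", "payload": {
  "motion": [
    [91,-30,-30,0,0,0,0],
    [91,0,-15,0,0,0,0],
    [91,0,0,0,0,0,0],
    [91,0,0,0,0,0,0]
  ]
}}

```text
clock: 11.3
position: [0.6135, 0.1021, 0.3116]
ee_rot: [0.041, 1.572, -0.04]
force: [0.9, 0.4, 0.5]
width: 0.988
```

```bash
python3 - <<'E'
from h import *
s=show(); im=get_image("wrist"); np.savez("w4.npz",pos=s["position"],rot=s["ee_rot"],**im)
cv2.imwrite("pics/w4.png",cv2.resize(im["frame"][40:240,120:380,::-1],None,fx=3,fy=3,interpolation=cv2.INTER_CUBIC))
for t in ["card_mid","bed_corner"]: print(t,[(round(d["p"],2),np.round(d["point"],4).tolist()) for d in pinpoint("wrist",t)[:2]])
E
```

```text
t 11.3 p [0.6135 0.1021 0.3116] yaw -2.95 down [-0.001  0.001 -1.   ] F [0.9 0.4 0.5] w 90.7 q [ 0.11  0.58 -0.54  1.65  0.34  1.   -0.59]
card_mid [(0.8, [0.6212, 0.163, 0.0383])]
bed_corner [(0.62, [0.6532, 0.2019, 0.0427])]
```

View pics/w4.png

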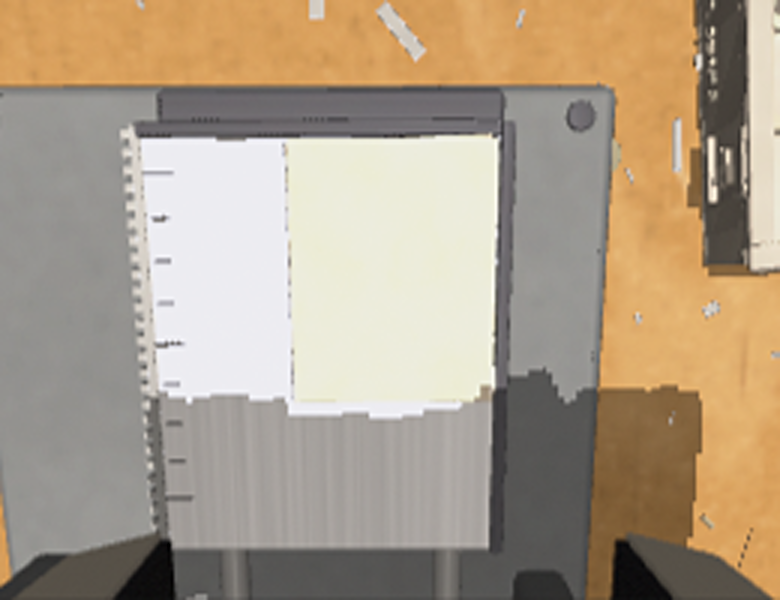

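```bash
python3 - <<'E'
from h import *
im=dict(np.load("w4.npz")); s={"position":im["pos"],"ee_rot":im["rot"]}
f=im["frame"].astype(int); m=((f[...,0]-f[...,2])>12)&(f[...,0]>180)
m[:84]=0;m[185:]=0;m[:,:205]=0;m[:,290:]=0
m=cv2.morphologyEx(m.astype(np.uint8),cv2.MORPH_OPEN,np.ones((3,3)))
print("card",rect(im,m,.047,s))
e=lambda pts,ax:(lambda p:np.polyfit(p[:,1-ax],p[:,ax],1))(onplane(im,pts,.047,s))
row=[np.where(m[v])[0] for v in range(92,170)]
for n,i in(("L",0),("R",-1)):
    k=e([(r[i],v) for r,v in zip(row,range(92,170))],0);print(n,"yaw",-np.degrees(k[0]),"x@.163",np.polyval(k,.163))
col=[np.where(m[:,u])[0] for u in range(222,280)]
for n,i in(("top",0),("bot",-1)):
    k=e([(u,c[i]) for c,u in zip(col,range(222,280))],1);print(n,"yaw",np.degrees(k[0]),"y@.618",np.polyval(k,.618))
E
```

```text
card ((616.1307983398438, 163.53231811523438), (76.25357818603516, 60.03409194946289), 87.6010971069336)
L yaw -2.342738518130739 x@.163 0.5867171396155253
R yaw -2.968143100589223 x@.163 0.6455160531792546
top yaw -3.794850363289248 y@.618 0.2005568625968256
bot yaw -2.989663612842978 y@.618 0.12676975028919832
```

```bash
python3 - <<'E'
from h import *
f=np.load("w4.npz")["frame"]
for v in (100,120,140,155): print(v,[tuple(int(c) for c in f[v,u]) for u in range(281,291)])
for u in (225,245,265,278): print(u,[tuple(int(c) for c in f[v,u]) for v in range(80,90)])
E
```

```text
100 [(236, 236, 218), (236, 236, 217), (236, 236, 217), (238, 238, 219), (246, 246, 233), (125, 125, 117), (103, 98, 103), (116, 111, 116), (111, 107, 110), (105, 101, 105)]
120 [(236, 236, 218), (237, 236, 218), (237, 237, 218), (243, 243, 225), (179, 176, 171), (76, 74, 76), (116, 112, 117), (113, 109, 113), (104, 100, 104), (98, 95, 97)]
140 [(237, 236, 220), (237, 236, 221), (239, 239, 223), (248, 247, 235), (107, 105, 98), (102, 97, 102), (112, 107, 111), (107, 102, 106), (93, 87, 92), (147, 146, 144)]
155 [(236, 236, 218), (238, 237, 220), (243, 243, 227), (181, 179, 158), (78, 76, 73), (115, 113, 118), (109, 105, 109), (107, 103, 108), (109, 106, 107), (147, 146, 143)]
225 [(90, 87, 90), (110, 106, 109), (112, 108, 111), (113, 110, 113), (92, 88, 92), (120, 118, 125), (225, 225, 208), (240, 240, 221), (237, 236, 215), (236, 236, 216)]
245 [(110, 108, 112), (114, 109, 114), (112, 108, 112), (114, 111, 115), (93, 90, 94), (83, 80, 82), (220, 219, 202), (241, 240, 224), (237, 237, 216), (237, 236, 217)]
265 [(107, 104, 107), (118, 115, 119), (113, 110, 115), (119, 116, 120), (75, 72, 76), (210, 209, 196), (241, 241, 231), (237, 237, 224), (236, 236, 220), (236, 236, 220)]
278 [(119, 116, 120), (119, 116, 120), (114, 110, 115), (116, 114, 119), (117, 109, 104), (223, 221, 192), (240, 240, 225), (237, 237, 221), (236, 236, 218), (236, 236, 216)]
```

```bash
python3 - <<'E'
from h import *
plan([((.58,-.005,.36),87,10)],60,dec=0)
E
```

```text
[[60, -5.0, -11.0, -3.0, -9.0, 0.0, 0.0], [60, -5.0, -10.0, -4.0, -9.0, 0.0, 0.0], [60, -5.0, -10.0, -6.0, -9.0, 0.0, 0.0], [60, -4.0, -8.0, -8.0, -9.0, 0.0, 0.0], [60, -5.0, -7.0, -8.0, -9.0, 0.0, 0.0]]
[[60, -5.0, -6.0, -10.0, -9.0, 0.0, 0.0], [60, -5.0, -4.0, -11.0, -9.0, 0.0, 0.0], [60, -5.0, -2.0, -11.0, -9.0, 0.0, 0.0], [60, -5.0, -1.0, -11.0, -9.0, 0.0, 0.0], [60, -4.0, 1.0, -11.0, -8.9, 0.0, -0.1]]
```

Emit:
{"api": "arm_command", "payload": {
  "motion": [
    [60,-5,-11,-3,-9,0,0],
    [60,-5,-10,-4,-9,0,0],
    [60,-5,-10,-6,-9,0,0],
    [60,-4,-8,-8,-9,0,0],
    [60,-5,-7,-8,-9,0,0]
  ]
}}

```text
clock: 12.08
position: [0.597, 0.0483, 0.3359]
ee_rot: [-0.578, 1.493, 0.579]
force: [-1.1, 0.1, -0.2]
width: 0.654
```

Emit:
{"api": "arm_command", "payload": {
  "motion": [
    [60,-5,-6,-10,-9,0,0],
    [60,-5,-4,-11,-9,0,0],
    [60,-5,-2,-11,-9,0,0],
    [60,-5,-1,-11,-9,0,0],
    [60,-4,1,-11,-9,0,0]
  ]
}}

```text
clock: 12.7
position: [0.5799, -0.0057, 0.3601]
ee_rot: [-1.174, 1.231, 1.176]
force: [-0.1, -0.6, 0.0]
width: 0.653
```

Emit:
{"api": "arm_command", "payload": {
  "motion": [
    [60,0,0,0,0,0,0],
    [60,0,0,0,0,0,0]
  ]
}}

```text
clock: 12.95
position: [0.58, -0.0053, 0.3599]
ee_rot: [-1.168, 1.235, 1.169]
force: [0.1, 0.5, -0.1]
width: 0.655
```

```bash
python3 - <<'E'
from h import *
s=show(); im=get_image("wrist"); np.savez("w5.npz",pos=s["position"],rot=s["ee_rot"],**im)
cv2.imwrite("pics/w5.png",im["frame"][:,:,::-1])
for t in ["crank_axis","slot_middle"]: print(t,[(round(d["p"],2),np.round(d["point"],4).tolist()) for d in pinpoint("wrist",t)[:2]])
P=cloud(im,s); k=(P[...,2]>.135)&(P[...,2]<.17)&(abs(P[...,0]-.5)<.06)&(abs(P[...,1]+.01)<.06)
v,u=np.where(k); print(k.sum(),u.min(),u.max(),v.min(),v.max(),np.nanmedian(P[k],0))
kk=k&(P[...,2]>.150)
c=max(cv2.findContours(kk.astype(np.uint8),0,cv2.CHAIN_APPROX_NONE)[0],key=cv2.contourArea)
p=onplane(im,c[:,0],.156,s)[:,:2]*1000; print("knob top circle",cv2.minEnclosingCircle(p.astype(np.float32)),cv2.minAreaRect(p.astype(np.float32)))
E
```

```text
t 12.95 p [ 0.58   -0.0053  0.3599] yaw 86.83 down [-0.     0.001 -1.   ] F [ 0.1  0.5 -0.1] w 60.1 q [ 0.56  0.59 -0.96  1.69  0.52  1.15  0.97]
crank_axis [(0.78, [0.5067, 0.0413, 0.1136])]
slot_middle [(0.83, [0.4967, -0.0185, 0.1135]), (0.64, [0.6178, 0.1648, 0.0403])]
722 227 255 88 118 [ 0.50043267 -0.00574863  0.1601944 ]
knob top circle ((500.2014465332031, -5.959708213806152), 9.591806411743164) ((500.26983642578125, -5.943744659423828), (18.15020751953125, 18.4293270111084), 86.77786254882812)
```

View pics/w5.png

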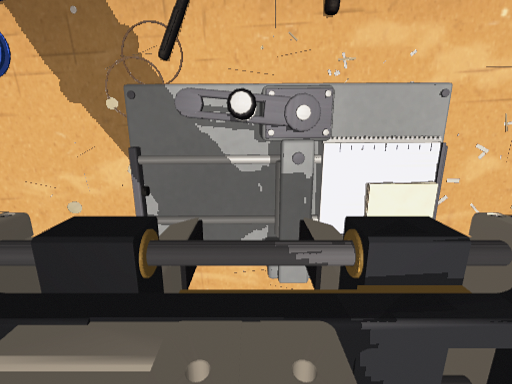

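```bash
python3 - <<'E'
from h import *
im=dict(np.load("w5.npz")); s={"position":im["pos"],"ee_rot":im["rot"]};P=cloud(im,s)
print("hub z",np.nanmax(P[105:120,296:312,2]),np.nanmedian(P[108:117,299:308],(0,1)))
g=im["frame"].sum(-1)[100:125,290:318]; 
m=np.zeros(P.shape[:2]);m[100:125,290:318]=(g>560); v,u=np.where(m>0);print("hub",m.sum(),u.mean(),v.mean(),onplane(im,[(u.mean(),v.mean())],.114,s))
plan([((.5003,-.006,.36),86.9,3),((.5003,-.006,.32),86.9,1),((.5003,-.006,.299),86.9,2)],50,dec=1)
E
```

```text
hub z 0.11887597416650697 [0.50673495 0.04125316 0.11733995]
hub 157.0 303.2229299363057 111.8407643312102 [[0.50648818 0.04210919 0.114     ]]
[[50, 0.0, 26.5, -1.7, 0.0, 0.0, 0.0], [50, 0.1, 26.5, -1.6, 0.0, 0.0, 0.0], [50, 0.0, 26.5, -1.7, 0.1, 0.0, 0.0], [50, 40.0, 0.0, 0.0, 0.0, 0.0, 0.0], [50, 10.5, 0.0, 0.0, 0.0, 0.0, 0.0]]
[[50, 10.5, 0.0, 0.0, 0.0, 0.0, 0.0]]
```

Emit:
{"api": "arm_command", "payload": {
  "motion": [
    [50,0,26.5,-1.7,0,0,0],
    [50,0,26.5,-1.6,0,0,0],
    [50,0,26.5,-1.7,0.1,0,0],
    [50,40,0,0,0,0,0],
    [50,10.5,0,0,0,0,0]
  ],
  "newtons": 15
}}

```text
clock: 13.72
position: [0.4996, -0.0069, 0.3083]
ee_rot: [-1.168, 1.237, 1.17]
force: [0.4, 1.1, -0.3]
width: 0.547
```

Emit:
{"api": "arm_command", "payload": {
  "motion": [
    [50,10.5,0,0,0,0,0],
    [15,0,0,0,0,0,0],
    [15,0,0,0,0,0,0],
    [15,0,0,0,0,0,0],
    [15,0,0,0,0,0,0]
  ]
}}

```text
clock: 14.35
position: [0.5005, -0.0069, 0.2997]
ee_rot: [-1.17, 1.234, 1.168]
force: [-0.5, -0.6, 2.0]
width: 0.21
```

Emit:
{"api": "arm_command", "payload": {
  "motion": [
    [15,0,0,0,0,0,0],
    [15,0,0,0,0,0,0]
  ]
}}

```text
clock: 14.6
position: [0.5006, -0.0069, 0.2996]
ee_rot: [-1.17, 1.234, 1.168]
force: [-0.5, -1.9, 6.5]
width: 0.215
```

```bash
python3 - <<'E'
from h import *
s=show();print(np.round(s["ft_torque"],2))
E
```

```text
t 14.6 p [ 0.5006 -0.0069  0.2996] yaw 86.88 down [ 0.001 -0.    -1.   ] F [-0.5 -1.9  6.5] w 19.7 q [ 0.61  0.54 -0.96  1.94  0.55  0.94  0.89]
[-0.28 -0.06 -0.02]
```

```bash
cat > circ.py <<'E'
from h import *
YAW=np.radians(-2.9);RY=np.array([[np.cos(YAW),-np.sin(YAW)],[np.sin(YAW),np.cos(YAW)]])
def pos(a,C,r): return C+r*(RY@np.array([-np.sin(a),-np.cos(a)]))
def ang(p,C): q=RY.T@(np.array(p)[:2]-C); return np.arctan2(-q[0],-q[1])
def gen(a0,n,C,r,step,p0,fing=15,yaw=86.88,amax=99):
    "rows from commanded xy p0 along the circle"
    c,s=np.cos(np.radians(yaw)),np.sin(np.radians(yaw)); M=np.array([[-s,c],[c,s]]) # cols tool y,z
    p=np.array(p0);out=[]
    for i in range(1,n+1):
        a=min(a0+step*i,amax); d=np.round(M.T@(pos(a,C,r)-p)*1000,1)+0.; p=p+M@d/1000; out.append([fing,0,*d.tolist(),0,0,0])
    for i in range(0,n,5): print(str(out[i:i+5]).replace(".0,",","))
    print("end cmd",p.round(5).tolist(),"a",a)
E
python3 - <<'E'
from circ import *
C=np.array([.5066,.0413]);p=[.5006,-.0069]; a=ang(p,C);print(a,np.hypot(*(p-C)))
gen(a,15,C,.0485,np.radians(6),p)
E
```

```text
0.0732297210535055 0.04857200839990046
[[15, 0, 5, 0.7, 0, 0, 0], [15, 0, 5, 1.1, 0, 0, 0], [15, 0, 4.8, 1.7, 0, 0, 0], [15, 0, 4.6, 2.1, 0, 0, 0], [15, 0, 4.3, 2.6, 0, 0, 0]]
[[15, 0, 4.1, 3.1, 0, 0, 0], [15, 0, 3.7, 3.4, 0, 0, 0], [15, 0, 3.3, 3.9, 0, 0, 0], [15, 0, 3, 4.1, 0, 0, 0], [15, 0, 2.4, 4.5, 0, 0, 0]]
[[15, 0, 2, 4.6, 0, 0, 0], [15, 0, 1.5, 4.9, 0, 0, 0], [15, 0, 1, 5, 0, 0, 0], [15, 0, 0.4, 5, 0, 0, 0], [15, 0, -0.1, 5.1, 0, 0, 0]]
end cmd [0.45849, 0.04727] a 1.6440260478484023
```

Emit:
{"api": "arm_command", "payload": {
  "motion": [
    [15,0,5,0.7,0,0,0],
    [15,0,5,1.1,0,0,0],
    [15,0,4.8,1.7,0,0,0],
    [15,0,4.6,2.1,0,0,0],
    [15,0,4.3,2.6,0,0,0]
  ]
}}

```text
clock: 15.22
position: [0.4772, 0.0028, 0.2996]
ee_rot: [-1.17, 1.233, 1.168]
force: [4.6, -1.5, 5.0]
width: 0.214
```

Emit:
{"api": "arm_command", "payload": {
  "motion": [
    [15,0,4.1,3.1,0,0,0],
    [15,0,3.7,3.4,0,0,0],
    [15,0,3.3,3.9,0,0,0],
    [15,0,3,4.1,0,0,0],
    [15,0,2.4,4.5,0,0,0]
  ]
}}

```text
clock: 15.85
position: [0.4623, 0.0223, 0.2996]
ee_rot: [-1.17, 1.233, 1.167]
force: [7.4, -4.2, 2.8]
width: 0.216
```

```bash
python3 - <<'E'
from circ import *
s=show();C=np.array([.5066,.0413]);print("a",ang(s["position"],C),"r",np.hypot(*(s["position"][:2]-C)))
E
```

```text
t 15.85 p [0.4623 0.0223 0.2996] yaw 86.86 down [ 0.002 -0.    -1.   ] F [ 7.4 -4.2  2.8] w 19.8 q [ 0.59  0.49 -0.99  2.03  0.53  0.9   0.83]
a 1.1152711227885723 r 0.04822933951659188
```

```bash
python3 - <<'E'
from circ import *
C=np.array([.5066,.0413]);a=.07323+np.radians(60)
gen(a,15,C,.0479,np.radians(6),pos(a,C,.0485))
E
```

```text
[[15, 0, 1.4, 4.9, 0, 0, 0], [15, 0, 1.5, 4.8, 0, 0, 0], [15, 0, 0.9, 4.9, 0, 0, 0], [15, 0, 0.5, 5, 0, 0, 0], [15, 0, -0.1, 5, 0, 0, 0]]
[[15, 0, -0.6, 5, 0, 0, 0], [15, 0, -1.1, 4.9, 0, 0, 0], [15, 0, -1.7, 4.7, 0, 0, 0], [15, 0, -2.1, 4.5, 0, 0, 0], [15, 0, -2.6, 4.3, 0, 0, 0]]
[[15, 0, -3, 4.1, 0, 0, 0], [15, 0, -3.4, 3.6, 0, 0, 0], [15, 0, -3.8, 3.3, 0, 0, 0], [15, 0, -4.1, 2.9, 0, 0, 0], [15, 0, -4.4, 2.4, 0, 0, 0]]
end cmd [0.48799, 0.0854] a 2.6912238779914945
```

Emit:
{"api": "arm_command", "payload": {
  "motion": [
    [15,0,1.4,4.9,0,0,0],
    [15,0,1.5,4.8,0,0,0],
    [15,0,0.9,4.9,0,0,0],
    [15,0,0.5,5,0,0,0],
    [15,0,-0.1,5,0,0,0]
  ]
}}

```text
clock: 16.48
position: [0.4592, 0.0458, 0.2995]
ee_rot: [-1.171, 1.237, 1.166]
force: [4.7, -11.5, 11.1]
width: 0.211
```

Emit:
{"api": "arm_command", "payload": {
  "motion": [
    [15,0,-0.6,5,0,0,0],
    [15,0,-1.1,4.9,0,0,0],
    [15,0,-1.7,4.7,0,0,0],
    [15,0,-2.1,4.5,0,0,0],
    [15,0,-2.6,4.3,0,0,0]
  ]
}}

```text
clock: 17.1
position: [0.4675, 0.0683, 0.2993]
ee_rot: [-1.171, 1.241, 1.166]
force: [-3.1, -13.1, 17.8]
width: 0.216
```

```bash
cat > fit.py <<'E'
from circ import *
from scipy.optimize import least_squares
D=np.array(eval(open("pts.txt").read()))  # x y Fx Fy
f=lambda q:np.hypot(D[:,0]-q[0],D[:,1]-q[1])-q[2]
q=least_squares(f,[.5066,.0413,.048]).x;print("fit",q.round(5),"res mm",(f(q)*1000).round(2))
for x,y,fx,fy in D:
    u=np.array([x,y])-q[:2];u/=np.hypot(*u);t=np.array([u[1],-u[0]]);print("a %.3f Frad %.1f Ftan %.1f"%(ang([x,y],q[:2]),u@[fx,fy],t@[fx,fy]))
show()
E
echo "done"
```

```text
done
```

```bash
echo "[[.5006,-.0069,-.5,-1.9],[.4772,.0028,4.6,-1.5],[.4623,.0223,7.4,-4.2],[.4592,.0458,4.7,-11.5],[.4675,.0683,-3.1,-13.1]]">pts.txt; python3 fit.py; python3 - <<'E'
from circ import *
C=np.array([.5066,.0413]);a=.07323+np.radians(120)
gen(a,20,C,.0479,np.radians(6),pos(a,C,.0479))
E
```

```text
fit [0.50669 0.0406  0.04792] res mm [-0.03  0.02  0.09 -0.15  0.07]
a 0.077 Frad 1.9 Ftan 0.3
a 0.612 Frad -1.6 Ftan -4.5
a 1.129 Frad -5.2 Ftan -6.7
a 1.629 Frad -5.9 Ftan -10.9
a 2.135 Frad -5.0 Ftan -12.5
t 17.1 p [0.4675 0.0683 0.2993] yaw 86.78 down [-0.002 -0.006 -1.   ] F [ -3.1 -13.1  17.8] w 19.8 q [ 0.48  0.5  -0.98  2.01  0.53  0.92  0.73]
[[15, 0, -3, 4, 0, 0, 0], [15, 0, -3.4, 3.7, 0, 0, 0], [15, 0, -3.8, 3.3, 0, 0, 0], [15, 0, -4.1, 2.8, 0, 0, 0], [15, 0, -4.4, 2.5, 0, 0, 0]]
[[15, 0, -4.6, 1.9, 0, 0, 0], [15, 0, -4.8, 1.5, 0, 0, 0], [15, 0, -4.9, 1, 0, 0, 0], [15, 0, -5, 0.4, 0, 0, 0], [15, 0, -5, -0.1, 0, 0, 0]]
[[15, 0, -5, -0.6, 0, 0, 0], [15, 0, -4.9, -1.1, 0, 0, 0], [15, 0, -4.7, -1.6, 0, 0, 0], [15, 0, -4.6, -2.2, 0, 0, 0], [15, 0, -4.3, -2.5, 0, 0, 0]]
[[15, 0, -4, -3.1, 0, 0, 0], [15, 0, -3.7, -3.4, 0, 0, 0], [15, 0, -3.3, -3.8, 0, 0, 0], [15, 0, -2.8, -4.1, 0, 0, 0], [15, 0, -2.5, -4.4, 0, 0, 0]]
end cmd [0.55076, 0.05989] a 4.262020204786391
```

```bash
python3 - <<'E'
from circ import *
C0=np.array([.5066,.0413]);a=.07323+np.radians(120);p=pos(a,C0,.0479)
C=np.array([.5067,.0407]);a=ang(p,C);print(a)
gen(a,15,C,.0473,np.radians(6),p)
E
```

```text
2.1762770973001366
[[15, 0, -3.9, 3.3, 0, 0, 0], [15, 0, -3.4, 3.6, 0, 0, 0], [15, 0, -3.7, 3.2, 0, 0, 0], [15, 0, -4.1, 2.9, 0, 0, 0], [15, 0, -4.4, 2.3, 0, 0, 0]]
[[15, 0, -4.5, 1.9, 0, 0, 0], [15, 0, -4.8, 1.4, 0, 0, 0], [15, 0, -4.9, 0.9, 0, 0, 0], [15, 0, -4.9, 0.4, 0, 0, 0], [15, 0, -4.9, -0.1, 0, 0, 0]]
[[15, 0, -5, -0.6, 0, 0, 0], [15, 0, -4.8, -1.2, 0, 0, 0], [15, 0, -4.6, -1.7, 0, 0, 0], [15, 0, -4.5, -2.1, 0, 0, 0], [15, 0, -4.2, -2.6, 0, 0, 0]]
end cmd [0.53553, 0.07815] a 3.747073424095033
```

Emit:
{"api": "arm_command", "payload": {
  "motion": [
    [15,-0.3,-3.9,3.3,0,0,0],
    [15,-0.3,-3.4,3.6,0,0,0],
    [15,-0.3,-3.7,3.2,0,0,0],
    [15,-0.3,-4.1,2.9,0,0,0],
    [15,-0.3,-4.4,2.3,0,0,0]
  ]
}}

```text
clock: 17.73
position: [0.4858, 0.0836, 0.2996]
ee_rot: [-1.169, 1.243, 1.172]
force: [-7.9, -4.6, 6.6]
width: 0.218
```

Emit:
{"api": "arm_command", "payload": {
  "motion": [
    [15,0,-4.5,1.9,0,0,0],
    [15,0,-4.8,1.4,0,0,0],
    [15,0,-4.9,0.9,0,0,0],
    [15,0,-4.9,0.4,0,0,0],
    [15,0,-4.9,-0.1,0,0,0]
  ]
}}

```text
clock: 18.35
position: [0.5105, 0.0885, 0.2997]
ee_rot: [-1.168, 1.237, 1.174]
force: [-3.9, 2.4, 1.2]
width: 0.213
```

```bash
python3 - <<'E'
from circ import *
s=show();C=np.array([.5067,.0407]);print("a",ang(s["position"],C)%6.2832,"cmd",2.1763+np.radians(60),"r",np.hypot(*(s["position"][:2]-C)))
E
```

```text
t 18.35 p [0.5105 0.0885 0.2997] yaw 86.99 down [-0.005  0.    -1.   ] F [-3.9  2.4  1.2] w 19.6 q [ 0.41  0.57 -0.95  1.9   0.55  0.97  0.72]
a 3.170598860874916 cmd 3.2234975511965978 r 0.04790176384497504
```

```bash
python3 - <<'E'
from circ import *
C=np.array([.5067,.0407]);a=2.1763+np.radians(60)
gen(a,30,C,.0477,np.radians(6),pos(a,C,.0473))
E
```

```text
[[15, 0, -5, -0.3, 0, 0, 0], [15, 0, -4.8, -1.1, 0, 0, 0], [15, 0, -4.7, -1.7, 0, 0, 0], [15, 0, -4.6, -2.1, 0, 0, 0], [15, 0, -4.2, -2.6, 0, 0, 0]]
[[15, 0, -4, -3.1, 0, 0, 0], [15, 0, -3.6, -3.4, 0, 0, 0], [15, 0, -3.2, -3.8, 0, 0, 0], [15, 0, -2.9, -4.1, 0, 0, 0], [15, 0, -2.4, -4.4, 0, 0, 0]]
[[15, 0, -1.9, -4.6, 0, 0, 0], [15, 0, -1.4, -4.8, 0, 0, 0], [15, 0, -0.9, -4.9, 0, 0, 0], [15, 0, -0.4, -5, 0, 0, 0], [15, 0, 0.1, -5, 0, 0, 0]]
[[15, 0, 0.7, -4.9, 0, 0, 0], [15, 0, 1.1, -4.9, 0, 0, 0], [15, 0, 1.7, -4.7, 0, 0, 0], [15, 0, 2.2, -4.5, 0, 0, 0], [15, 0, 2.6, -4.3, 0, 0, 0]]
[[15, 0, 3, -3.9, 0, 0, 0], [15, 0, 3.4, -3.6, 0, 0, 0], [15, 0, 3.8, -3.3, 0, 0, 0], [15, 0, 4.1, -2.8, 0, 0, 0], [15, 0, 4.4, -2.4, 0, 0, 0]]
[[15, 0, 4.6, -1.9, 0, 0, 0], [15, 0, 4.8, -1.4, 0, 0, 0], [15, 0, 4.9, -0.9, 0, 0, 0], [15, 0, 5, -0.4, 0, 0, 0], [15, 0, 5, 0.1, 0, 0, 0]]
end cmd [0.50041, -0.00657] a 6.365090204786391
```

Emit:
{"api": "arm_command", "payload": {
  "motion": [
    [15,0,-5,-0.3,0,0,0],
    [15,0,-4.8,-1.1,0,0,0],
    [15,0,-4.7,-1.7,0,0,0],
    [15,0,-4.6,-2.1,0,0,0],
    [15,0,-4.2,-2.6,0,0,0]
  ]
}}

```text
clock: 18.98
position: [0.5365, 0.0781, 0.3001]
ee_rot: [-1.169, 1.233, 1.168]
force: [5.9, 3.3, -14.6]
width: 0.209
```

Emit:
{"api": "arm_command", "payload": {
  "motion": [
    [15,0,-4,-3.1,0,0,0],
    [15,0,-3.6,-3.4,0,0,0],
    [15,0,-3.2,-3.8,0,0,0],
    [15,0,-2.9,-4.1,0,0,0],
    [15,0,-2.4,-4.4,0,0,0]
  ]
}}

```text
clock: 19.6
position: [0.5521, 0.0569, 0.3]
ee_rot: [-1.169, 1.235, 1.165]
force: [6.7, -1.9, -11.6]
width: 0.214
```

Emit:
{"api": "arm_command", "payload": {
  "motion": [
    [15,0,-1.9,-4.6,0,0,0],
    [15,0,-1.4,-4.8,0,0,0],
    [15,0,-0.9,-4.9,0,0,0],
    [15,0,-0.4,-5,0,0,0],
    [15,0,0.1,-5,0,0,0]
  ]
}}

```text
clock: 20.23
position: [0.5544, 0.0325, 0.3]
ee_rot: [-1.169, 1.236, 1.167]
force: [4.4, -2.7, -12.3]
width: 0.212
```

```bash
python3 - <<'E'
from circ import *
s=show();C=np.array([.5067,.0407]);print("a",ang(s["position"],C)%6.2832,"cmd",2.1763+np.radians(150),"r",np.hypot(*(s["position"][:2]-C)))
E
```

```text
t 20.23 p [0.5544 0.0325 0.3   ] yaw 86.78 down [ 0.    -0.002 -1.   ] F [  4.4  -2.7 -12.3] w 19.5 q [ 0.48  0.61 -0.93  1.81  0.58  1.01  0.83]
a 4.832063167773997 cmd 4.794293877991494 r 0.048412554904696724
```

```bash
echo "[[.5006,-.0069,-.5,-1.9],[.4772,.0028,4.6,-1.5],[.4623,.0223,7.4,-4.2],[.4592,.0458,4.7,-11.5],[.4675,.0683,-3.1,-13.1],[.4858,.0836,-7.9,-4.6],[.5105,.0885,-3.9,2.4],[.5365,.0781,5.9,3.3],[.5521,.0569,6.7,-1.9],[.5544,.0325,4.4,-2.7]]">pts.txt; python3 fit.py; python3 - <<'E'
from circ import *
C=np.array([.5067,.0407]);a=2.1763+np.radians(150); p=pos(a,C,.0477)
C=np.array([.5069,.0408]);a=ang(p,C)%(2*np.pi);print(a)
gen(a,20,C,.0479,np.radians(6),p)
E
```

```text
fit [0.50688 0.04055 0.04803] res mm [-0.17 -0.01  0.13 -0.07  0.14 -0.1   0.06 -0.2   0.06  0.17]
a 0.081 Frad 1.9 Ftan 0.2
a 0.616 Frad -1.7 Ftan -4.5
a 1.132 Frad -5.3 Ftan -6.7
a 1.630 Frad -5.9 Ftan -10.9
a 2.134 Frad -5.0 Ftan -12.5
a 2.636 Frad -0.7 Ftan -9.1
a -3.117 Frad 2.1 Ftan -4.1
a -2.524 Frad 6.2 Ftan 2.6
a -1.968 Frad 5.7 Ftan 4.1
a -1.454 Frad 4.8 Ftan 1.9
t 20.23 p [0.5544 0.0325 0.3   ] yaw 86.78 down [ 0.    -0.002 -1.   ] F [  4.4  -2.7 -12.3] w 19.5 q [ 0.48  0.61 -0.93  1.81  0.58  1.01  0.83]
4.796936188687859
[[15, 0, 0.3, -5, 0, 0, 0], [15, 0, 1.2, -4.9, 0, 0, 0], [15, 0, 1.6, -4.7, 0, 0, 0], [15, 0, 2.2, -4.5, 0, 0, 0], [15, 0, 2.6, -4.3, 0, 0, 0]]
[[15, 0, 3.1, -4, 0, 0, 0], [15, 0, 3.5, -3.6, 0, 0, 0], [15, 0, 3.8, -3.2, 0, 0, 0], [15, 0, 4.1, -2.9, 0, 0, 0], [15, 0, 4.4, -2.3, 0, 0, 0]]
[[15, 0, 4.7, -2, 0, 0, 0], [15, 0, 4.8, -1.4, 0, 0, 0], [15, 0, 4.9, -0.9, 0, 0, 0], [15, 0, 5, -0.4, 0, 0, 0], [15, 0, 5, 0.2, 0, 0, 0]]
[[15, 0, 5, 0.7, 0, 0, 0], [15, 0, 4.9, 1.1, 0, 0, 0], [15, 0, 4.7, 1.7, 0, 0, 0], [15, 0, 4.5, 2.2, 0, 0, 0], [15, 0, 4.3, 2.6, 0, 0, 0]]
end cmd [0.47755, 0.00291] a 6.8913312910810545
```

Emit:
{"api": "arm_command", "payload": {
  "motion": [
    [15,0.2,0.3,-5,0,0,0],
    [15,0.2,1.2,-4.9,0,0,0],
    [15,0.2,1.6,-4.7,0,0,0],
    [15,0.2,2.2,-4.5,0,0,0],
    [15,0.1,2.6,-4.3,0,0,0]
  ]
}}

```text
clock: 20.85
position: [0.5449, 0.011, 0.3]
ee_rot: [-1.169, 1.234, 1.168]
force: [4.0, -1.3, -8.6]
width: 0.213
```

Emit:
{"api": "arm_command", "payload": {
  "motion": [
    [15,0,3.1,-4,0,0,0],
    [15,0,3.5,-3.6,0,0,0],
    [15,0,3.8,-3.2,0,0,0],
    [15,0,4.1,-2.9,0,0,0],
    [15,0,4.4,-2.3,0,0,0]
  ]
}}

```text
clock: 21.48
position: [0.5251, -0.0039, 0.3]
ee_rot: [-1.17, 1.234, 1.168]
force: [4.4, -2.9, -9.9]
width: 0.215
```

Emit:
{"api": "arm_command", "payload": {
  "motion": [
    [15,0,4.7,-2,0,0,0],
    [15,0,4.8,-1.4,0,0,0],
    [15,0,4.9,-0.9,0,0,0],
    [15,0,5,-0.4,0,0,0],
    [15,0,5,0.2,0,0,0]
  ]
}}

```text
clock: 22.1
position: [0.5, -0.0069, 0.2999]
ee_rot: [-1.169, 1.235, 1.169]
force: [3.2, -3.7, -7.9]
width: 0.214
```

```bash
python3 - <<'E'
from circ import *
s=show();C=np.array([.5069,.0406]);a0=4.79694+np.radians(90);print("a",ang(s["position"],C)%6.2832,"cmd",a0,"r",np.hypot(*(s["position"][:2]-C)))
C1=np.array([.5069,.0408]);p=pos(a0,C1,.0479);C=np.array([.5068,.0406]);a=ang(p,C)%(2*np.pi);print(a)
gen(a,25,C,.0477,np.radians(6),p)
E
```

```text
t 22.1 p [ 0.5    -0.0069  0.2999] yaw 86.88 down [ 0.    -0.001 -1.   ] F [ 3.2 -3.7 -7.9] w 19.6 q [ 0.61  0.54 -0.97  1.94  0.55  0.95  0.89]
a 0.09397669552003556 cmd 6.367736326794897 r 0.04796099464004455
0.08303834458856783
[[15, 0, 5, 0.6, 0, 0, 0], [15, 0, 4.8, 1.2, 0, 0, 0], [15, 0, 4.7, 1.7, 0, 0, 0], [15, 0, 4.5, 2.1, 0, 0, 0], [15, 0, 4.3, 2.6, 0, 0, 0]]
[[15, 0, 3.9, 3.1, 0, 0, 0], [15, 0, 3.6, 3.4, 0, 0, 0], [15, 0, 3.3, 3.8, 0, 0, 0], [15, 0, 2.8, 4.1, 0, 0, 0], [15, 0, 2.4, 4.4, 0, 0, 0]]
[[15, 0, 1.9, 4.6, 0, 0, 0], [15, 0, 1.4, 4.8, 0, 0, 0], [15, 0, 0.9, 4.9, 0, 0, 0], [15, 0, 0.4, 5, 0, 0, 0], [15, 0, -0.1, 5, 0, 0, 0]]
[[15, 0, -0.7, 5, 0, 0, 0], [15, 0, -1.1, 4.8, 0, 0, 0], [15, 0, -1.7, 4.7, 0, 0, 0], [15, 0, -2.2, 4.5, 0, 0, 0], [15, 0, -2.6, 4.3, 0, 0, 0]]
[[15, 0, -3, 3.9, 0, 0, 0], [15, 0, -3.5, 3.7, 0, 0, 0], [15, 0, -3.8, 3.2, 0, 0, 0], [15, 0, -4.1, 2.8, 0, 0, 0], [15, 0, -4.4, 2.4, 0, 0, 0]]
end cmd [0.4887, 0.08471] a 2.701032222580062
```

Emit:
{"api": "arm_command", "payload": {
  "motion": [
    [15,0,5,0.6,0,0,0],
    [15,0,4.8,1.2,0,0,0],
    [15,0,4.7,1.7,0,0,0],
    [15,0,4.5,2.1,0,0,0],
    [15,0,4.3,2.6,0,0,0]
  ]
}}

```text
clock: 22.72
position: [0.4771, 0.003, 0.2999]
ee_rot: [-1.169, 1.234, 1.169]
force: [3.3, -3.6, -6.8]
width: 0.215
```

Emit:
{"api": "arm_command", "payload": {
  "motion": [
    [15,0,3.9,3.1,0,0,0],
    [15,0,3.6,3.4,0,0,0],
    [15,0,3.3,3.8,0,0,0],
    [15,0,2.8,4.1,0,0,0],
    [15,0,2.4,4.4,0,0,0]
  ]
}}

```text
clock: 23.35
position: [0.4625, 0.0224, 0.2999]
ee_rot: [-1.17, 1.234, 1.168]
force: [4.5, -6.4, -7.3]
width: 0.214
```

Emit:
{"api": "arm_command", "payload": {
  "motion": [
    [15,0,1.9,4.6,0,0,0],
    [15,0,1.4,4.8,0,0,0],
    [15,0,0.9,4.9,0,0,0],
    [15,0,0.4,5,0,0,0],
    [15,0,-0.1,5,0,0,0]
  ]
}}

```text
clock: 23.98
position: [0.4593, 0.0459, 0.2998]
ee_rot: [-1.17, 1.237, 1.167]
force: [3.1, -10.8, -3.1]
width: 0.213
```

Emit:
{"api": "arm_command", "payload": {
  "motion": [
    [15,0,-0.7,5,0,0,0],
    [15,0,-1.1,4.8,0,0,0],
    [15,0,-1.7,4.7,0,0,0],
    [15,0,-2.2,4.5,0,0,0],
    [15,0,-2.6,4.3,0,0,0]
  ]
}}

```text
clock: 24.6
position: [0.4679, 0.0684, 0.2996]
ee_rot: [-1.17, 1.241, 1.168]
force: [-3.5, -11.7, 5.1]
width: 0.217
```

```bash
python3 - <<'E'
from circ import *
s=show();C=np.array([.5068,.0406]);a=.08304+np.radians(120);print("a",ang(s["position"],C)%6.2832,"cmd",a,"r",np.hypot(*(s["position"][:2]-C)))
gen(a,40,C,.0479,np.radians(6),pos(a,C,.0477))
E
```

```text
t 24.6 p [0.4679 0.0684 0.2996] yaw 86.82 down [-0.003 -0.005 -1.   ] F [ -3.5 -11.7   5.1] w 19.9 q [ 0.48  0.5  -0.98  2.    0.53  0.92  0.73]
a 2.1404104143006615 cmd 2.1774351023931953 r 0.04786448153251375
[[15, 0, -2.9, 4.1, 0, 0, 0], [15, 0, -3.4, 3.6, 0, 0, 0], [15, 0, -3.9, 3.3, 0, 0, 0], [15, 0, -4.1, 2.8, 0, 0, 0], [15, 0, -4.4, 2.4, 0, 0, 0]]
[[15, 0, -4.6, 1.9, 0, 0, 0], [15, 0, -4.8, 1.4, 0, 0, 0], [15, 0, -5, 1, 0, 0, 0], [15, 0, -5, 0.3, 0, 0, 0], [15, 0, -5, -0.1, 0, 0, 0]]
[[15, 0, -5, -0.7, 0, 0, 0], [15, 0, -4.8, -1.1, 0, 0, 0], [15, 0, -4.8, -1.7, 0, 0, 0], [15, 0, -4.5, -2.2, 0, 0, 0], [15, 0, -4.2, -2.6, 0, 0, 0]]
[[15, 0, -4, -3, 0, 0, 0], [15, 0, -3.7, -3.5, 0, 0, 0], [15, 0, -3.2, -3.8, 0, 0, 0], [15, 0, -2.9, -4.1, 0, 0, 0], [15, 0, -2.3, -4.5, 0, 0, 0]]
[[15, 0, -2, -4.6, 0, 0, 0], [15, 0, -1.4, -4.8, 0, 0, 0], [15, 0, -0.9, -4.9, 0, 0, 0], [15, 0, -0.4, -5, 0, 0, 0], [15, 0, 0.2, -5, 0, 0, 0]]
[[15, 0, 0.6, -5, 0, 0, 0], [15, 0, 1.2, -4.9, 0, 0, 0], [15, 0, 1.7, -4.7, 0, 0, 0], [15, 0, 2.1, -4.5, 0, 0, 0], [15, 0, 2.6, -4.3, 0, 0, 0]]
[[15, 0, 3.1, -4, 0, 0, 0], [15, 0, 3.5, -3.6, 0, 0, 0], [15, 0, 3.8, -3.3, 0, 0, 0], [15, 0, 4.1, -2.8, 0, 0, 0], [15, 0, 4.4, -2.4, 0, 0, 0]]
[[15, 0, 4.6, -1.9, 0, 0, 0], [15, 0, 4.9, -1.4, 0, 0, 0], [15, 0, 4.9, -0.9, 0, 0, 0], [15, 0, 5, -0.4, 0, 0, 0], [15, 0, 5, 0.1, 0, 0, 0]]
end cmd [0.50041, -0.00688] a 6.366225307179587
```

Emit:
{"api": "arm_command", "payload": {
  "motion": [
    [15,0,-2.9,4.1,0,0,0],
    [15,0,-3.4,3.6,0,0,0],
    [15,0,-3.9,3.3,0,0,0],
    [15,0,-4.1,2.8,0,0,0],
    [15,0,-4.4,2.4,0,0,0]
  ]
}}

```text
clock: 25.22
position: [0.4867, 0.0844, 0.2996]
ee_rot: [-1.17, 1.24, 1.17]
force: [-6.6, -8.0, 6.8]
width: 0.216
```

Emit:
{"api": "arm_command", "payload": {
  "motion": [
    [15,0.2,-4.6,1.9,0,0,0],
    [15,0.2,-4.8,1.4,0,0,0],
    [15,0.2,-5,1,0,0,0],
    [15,0.2,-5,0.3,0,0,0],
    [15,0,-5,-0.1,0,0,0]
  ]
}}

```text
clock: 25.85
position: [0.5122, 0.0888, 0.2996]
ee_rot: [-1.169, 1.236, 1.17]
force: [-4.3, -4.1, 7.6]
width: 0.212
```

Emit:
{"api": "arm_command", "payload": {
  "motion": [
    [15,0,-5,-0.7,0,0,0],
    [15,0,-4.8,-1.1,0,0,0],
    [15,0,-4.8,-1.7,0,0,0],
    [15,0,-4.5,-2.2,0,0,0],
    [15,0,-4.2,-2.6,0,0,0]
  ]
}}

```text
clock: 26.48
position: [0.5363, 0.0789, 0.2997]
ee_rot: [-1.169, 1.233, 1.168]
force: [0.1, -4.5, 4.6]
width: 0.214
```

Emit:
{"api": "arm_command", "payload": {
  "motion": [
    [15,0,-4,-3,0,0,0],
    [15,0,-3.7,-3.5,0,0,0],
    [15,0,-3.2,-3.8,0,0,0],
    [15,0,-2.9,-4.1,0,0,0],
    [15,0,-2.3,-4.5,0,0,0]
  ]
}}

```text
clock: 27.1
position: [0.5516, 0.0587, 0.2997]
ee_rot: [-1.169, 1.233, 1.168]
force: [1.2, -3.6, 5.6]
width: 0.213
```

Emit:
{"api": "arm_command", "payload": {
  "motion": [
    [15,0,-2,-4.6,0,0,0],
    [15,0,-1.4,-4.8,0,0,0],
    [15,0,-0.9,-4.9,0,0,0],
    [15,0,-0.4,-5,0,0,0],
    [15,0,0.2,-5,0,0,0]
  ]
}}

```text
clock: 27.72
position: [0.5547, 0.0344, 0.2997]
ee_rot: [-1.169, 1.232, 1.168]
force: [2.0, -1.8, 4.3]
width: 0.216
```

Emit:
{"api": "arm_command", "payload": {
  "motion": [
    [15,0,0.6,-5,0,0,0],
    [15,0,1.2,-4.9,0,0,0],
    [15,0,1.7,-4.7,0,0,0],
    [15,0,2.1,-4.5,0,0,0],
    [15,0,2.6,-4.3,0,0,0]
  ]
}}

```text
clock: 28.35
position: [0.5453, 0.0115, 0.2997]
ee_rot: [-1.17, 1.232, 1.168]
force: [4.0, -1.6, 6.2]
width: 0.215
```

Emit:
{"api": "arm_command", "payload": {
  "motion": [
    [15,0,3.1,-4,0,0,0],
    [15,0,3.5,-3.6,0,0,0],
    [15,0,3.8,-3.3,0,0,0],
    [15,0,4.1,-2.8,0,0,0],
    [15,0,4.4,-2.4,0,0,0]
  ]
}}

```text
clock: 28.98
position: [0.5256, -0.0039, 0.2996]
ee_rot: [-1.17, 1.232, 1.167]
force: [5.8, -2.5, 6.0]
width: 0.212
```

Emit:
{"api": "arm_command", "payload": {
  "motion": [
    [15,0,4.6,-1.9,0,0,0],
    [15,0,4.9,-1.4,0,0,0],
    [15,0,4.9,-0.9,0,0,0],
    [15,0,5,-0.4,0,0,0],
    [15,0,5,0.1,0,0,0]
  ]
}}

```text
clock: 29.6
position: [0.5007, -0.0072, 0.2996]
ee_rot: [-1.17, 1.233, 1.167]
force: [3.2, -3.6, 8.0]
width: 0.215
```

```bash
python3 - <<'E'
from circ import *
s=show();C=np.array([.5068,.0406]);a=6.36623;print("a",ang(s["position"],C)+4*np.pi,"r",np.hypot(*(s["position"][:2]-C)))
gen(a,5,C,.0478,np.radians(2.5),pos(a,C,.0479))
E
```

```text
t 29.6 p [ 0.5007 -0.0072  0.2996] yaw 86.85 down [ 0.002 -0.    -1.   ] F [ 3.2 -3.6  8. ] w 19.7 q [ 0.61  0.54 -0.97  1.94  0.55  0.94  0.89]
a 12.641979718008248 r 0.04818467128643028
[[15, 0, 2.1, 0.3, 0, 0, 0], [15, 0, 2, 0.3, 0, 0, 0], [15, 0, 2.1, 0.4, 0, 0, 0], [15, 0, 2, 0.5, 0, 0, 0], [15, 0, 2, 0.5, 0, 0, 0]]
end cmd [0.49034, -0.00432] a 6.584396156499291
```

Emit:
{"api": "arm_command", "payload": {
  "motion": [
    [15,0,2,0.3,0,0,0],
    [15,0,2,0.3,0,0,0],
    [15,0,2,0.4,0,0,0],
    [15,0,1.5,0.4,0,0,0],
    [15,0,0,0,0,0,0]
  ]
}}

```text
clock: 30.22
position: [0.4937, -0.0057, 0.2996]
ee_rot: [-1.17, 1.233, 1.166]
force: [5.5, -4.7, 6.7]
width: 0.214
```

Emit:
{"api": "arm_command", "payload": {
  "motion": [
    [15,0,0.8,0.2,0,0,0],
    [15,0,0,0,0,0,0]
  ]
}}

```text
clock: 30.48
position: [0.4934, -0.0057, 0.2997]
ee_rot: [-1.171, 1.233, 1.165]
force: [8.7, -5.7, 3.2]
width: 0.213
```

```bash
python3 - <<'E'
from circ import *
s=show();C=np.array([.5068,.0406]);print("a",ang(s["position"],C)+4*np.pi)
E
```

```text
t 30.48 p [ 0.4934 -0.0057  0.2997] yaw 86.83 down [ 0.004 -0.001 -1.   ] F [ 8.7 -5.7  3.2] w 19.6 q [ 0.62  0.53 -0.97  1.96  0.55  0.93  0.88]
a 12.797318221214027
```

Emit:
{"api": "arm_command", "payload": {
  "motion": [
    [15,0,-0.8,-0.2,0,0,0],
    [40,0,0,0,0,0,0],
    [40,0,0,0,0,0,0],
    [40,0,0,0,0,0,0],
    [40,0,0,0,0,0,0]
  ]
}}

```text
clock: 31.1
position: [0.4926, -0.0049, 0.2988]
ee_rot: [-1.169, 1.235, 1.17]
force: [-0.2, -0.5, 0.8]
width: 0.433
```

Emit:
{"api": "arm_command", "payload": {
  "motion": [
    [40,-10,0,0,0,0,0],
    [40,-30,0,0,0,0,0],
    [40,-40,0,0,0,0,0],
    [40,0,-40,-10,0,0,0],
    [40,0,-45,-10,0,0,0]
  ]
}}

```text
clock: 31.72
position: [0.5775, -0.03, 0.3808]
ee_rot: [-1.171, 1.234, 1.167]
force: [-0.0, 0.6, 0.5]
width: 0.439
```

Emit:
{"api": "arm_command", "payload": {
  "motion": [
    [40,0,-45,-10,0,0,0],
    [40,0,-40,-10,0,0,0],
    [40,0,-25,0,0,0,0],
    [40,0,0,0,0,0,0],
    [40,0,0,0,0,0,0]
  ]
}}

```text
clock: 32.35
position: [0.6847, -0.0551, 0.3794]
ee_rot: [-1.169, 1.234, 1.17]
force: [0.1, 0.5, 0.3]
width: 0.437
```

```bash
python3 - <<'E'
from h import *
s=show(); im=get_image("wrist"); np.savez("w6.npz",pos=s["position"],rot=s["ee_rot"],**im)
cv2.imwrite("pics/w6.png",cv2.resize(im["frame"][20:240,100:400,::-1],None,fx=2.6,fy=2.6,interpolation=cv2.INTER_CUBIC))
get_image("top")
for c in("wrist","top"):
  for t in ["card_mid","bed_corner","crank_axis","slot_middle","tub","glue","reel"]: print(c,t,[(round(d["p"],2),np.round(d["point"],4).tolist()) for d in pinpoint(c,t)[:1]])
E
```

```text
t 32.35 p [ 0.6847 -0.0551  0.3794] yaw 86.93 down [-0.  0. -1.] F [0.1 0.5 0.3] w 40.1 q [ 0.51  0.72 -0.91  1.38  0.57  1.31  1.09]
wrist card_mid [(0.56, [0.6067, -0.0479, 0.0351])]
wrist bed_corner [(0.93, [0.6382, -0.0094, 0.0417])]
wrist crank_axis [(0.53, [0.6079, -0.0486, 0.0349])]
wrist slot_middle []
wrist tub []
wrist glue [(0.96, [0.622, -0.3698, -0.0015])]
wrist reel []
top card_mid [(0.57, [0.6011, -0.0473, 0.0381])]
top bed_corner [(0.95, [0.6379, -0.0149, 0.0387])]
top crank_axis [(0.73, [0.5051, 0.045, 0.1155])]
top slot_middle [(0.53, [0.4882, -0.0165, 0.1124])]
top tub []
top glue [(0.37, [0.6243, -0.372, -0.0055])]
top reel [(0.61, [0.4135, -0.3032, 0.0004])]
```

View pics/w6.png

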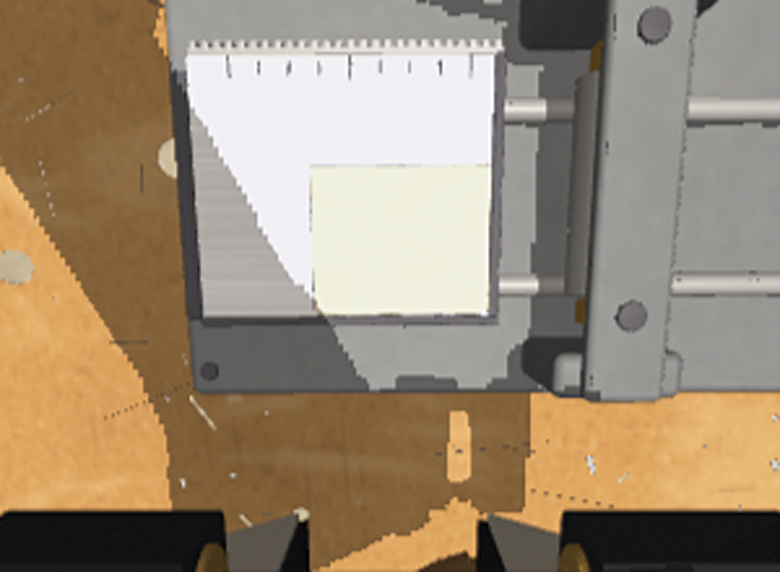

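```bash
python3 -c "
from cell import arm
print(arm.sign_off())"
```

```text
the job is handed in; nothing more can be done
None
```

The card is in the fence corner of the press bed, and I wound the crank clockwise through both turns to its stop. I then let go, backed the arm clear and handed the job in at about 33 s. No verdict came back.

- **Card before winding:** I pushed it against both fences and felt contact on each, then released it. The close-up showed no strip of bed between card and fences, so any gap is about 1 mm at most, and its yaw was about −3°, matching the press's −2.9°. The absolute positions disagreed slightly: they put the card about 1.7 mm short of each fence. I put that down to camera calibration and trusted the close-up.
- **Winding:** A circle fitted to the measured path put the knob about 48 mm from the axis. I held it with 15 N per finger at about 0.84 rad/s. At the end of each call, sideways forces were at most about 13 N. One upward reading of about 18 N came in the first turn; after I corrected the tool height, vertical forces stayed within about 15 N.
- **At the stop:** The arm's position gave a crank angle of about 12.797 rad with the force rising against the stop. The bed corner had moved about 0.21 m.
- **Final picture:** The card was still flush in the fence corner.
- **Bystanders:** The glue bottle and reel were found within a few mm of where they stood. The networks did not find the tub in the last pictures, so I did not recheck it; the arm never worked near it after the first move.
- **Not checked:** I did not look at the card at the end of the first turn.

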